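# Fetch the oil filter from behind the spray cans

### The job

A customer has bought the orange oil filter that stands at the back of the white counter display, behind the three spray cans. First clear all three cans out of the way into the empty cardboard tray, standing up; only then lift out the filter and stand it upright in the customer's blue tray next to the bulb box; then put each can back in the display, upright, in the very place where it stood before. Set everything down gently rather than dropping it, and leave the bulb box and the grease tub where they are.

Things in the scene. Friction and masses are not known exactly. Their poses are not given: they have to be found in the camera images.
- can_red: Upright red aerosol spray can, full, about 0.2 kg: bare-metal ends, red printed body 52 mm across, red round cap 50 mm across with straight sides from 114 to 150 mm height (the top), a good place to grip from above. Origin: centre of its underside, z up.
- can_blue: Upright blue aerosol spray can, full, about 0.2 kg: bare-metal ends, blue printed body 52 mm across, blue round cap 50 mm across with straight sides from 114 to 150 mm height (the top), a good place to grip from above. Origin: centre of its underside, z up.
- can_green: Upright green aerosol spray can, full, about 0.2 kg: bare-metal ends, green printed body 52 mm across, green round cap 50 mm across with straight sides from 114 to 150 mm height (the top), a good place to grip from above. Origin: centre of its underside, z up.
- filter: Orange spin-on oil filter with a black band and fluted top, upright behind the cans in the display: 56 mm across (57 at the foot, 58 over the flutes, 46 to 62 mm up), 70 mm high, 0.3 kg. Origin: centre of its underside, z up. Only about 5 mm part it from the nearest can: no room for a finger or gripper body on that side while the cans stand there.
- display: White fixed counter display 170 mm (x) by 235 mm (y). Origin: centre of underside, z up, front at -x. Floor 4 mm thick; wire fence 52 mm high at back and sides; front price rail 28 mm high. Two clear dividers, 28 mm high, 3 mm thick, run 66 mm back from the front at y = +-37.5 mm: three lanes, a can in each near x = -43, y = -75, 0, 75 mm, colours shuffled. Filter near x = 16, y = -12 mm.
- carton: Empty brown cardboard carton tray, fixed, 270 mm (its x) by 115 mm (its y), open on top, walls 32 mm high and 4 mm thick, floor 4 mm thick. Origin: centre of its underside, z up. Side area for the three cans, in any order: room for them in one row along its x, about 80 mm apart.
- order_tray: Blue plastic customer's tray, fixed, 250 mm (its x) by 160 mm (its y) without the rim flange of 9 mm, open on top, walls 45 mm high and 4 mm thick, floor 4 mm thick. Origin: centre of its underside, z up. Its +x end holds the bulb box; its -x half is empty: the filter fits well at x = -50, y = 0 mm.
- bulb_box: White and blue bulb box 45 x 55 x 60 mm high standing in the customer's tray, near x = +70 mm of the tray; already part of the order, not to be moved. Origin: centre of its underside.
- tub: Small copper-coloured grease tub with black lid, 35 mm across, 40 mm high, standing in the back corner of the display near its x = +45, y = +88 mm; not to be moved. Origin: centre of its underside.

How it is judged:
On the way, in this order (a step that is already met when the one before it is completed fails the run):
1. all three spray cans stand upright in the cardboard tray and are let go, while the filter is still standing in the display (x of can_red in the frame of carton between -0.115 and 0.115 m and y of can_red in the frame of carton between -0.04 and 0.04 m and z of can_red in the frame of carton between 0 and 0.012 m and angle between each of can_red, can_blue, can_green, filter's own z axis and vertical below 0.12 rad and x of can_blue in the frame of carton between -0.115 and 0.115 m and y of can_blue in the frame of carton between -0.04 and 0.04 m and z of can_blue in the frame of carton between 0 and 0.012 m and x of can_green in the frame of carton between -0.115 and 0.115 m and y of can_green in the frame of carton between -0.04 and 0.04 m and z of can_green in the frame of carton between 0 and 0.012 m and contact force between the fingers and can_red below 0.1 N and contact force between the fingers and can_blue below 0.1 N and contact force between the fingers and can_green below 0.1 N and x of filter in the frame of display between -0.08 and 0.08 m and y of filter in the frame of display between -0.11 and 0.11 m and z of filter in the frame of display between 0 and 0.012 m), for 0.2 s.
2. the filter stands upright in the customer's blue tray and is let go, while all three cans are still in the cardboard tray (x of can_red in the frame of carton between -0.115 and 0.115 m and y of can_red in the frame of carton between -0.04 and 0.04 m and z of can_red in the frame of carton between 0 and 0.012 m and angle between each of can_red, can_blue, can_green, filter's own z axis and vertical below 0.12 rad and x of can_blue in the frame of carton between -0.115 and 0.115 m and y of can_blue in the frame of carton between -0.04 and 0.04 m and z of can_blue in the frame of carton between 0 and 0.012 m and x of can_green in the frame of carton between -0.115 and 0.115 m and y of can_green in the frame of carton between -0.04 and 0.04 m and z of can_green in the frame of carton between 0 and 0.012 m and x of filter in the frame of order_tray between -0.105 and 0.105 m and y of filter in the frame of order_tray between -0.06 and 0.06 m and z of filter in the frame of order_tray between 0 and 0.012 m and contact force between the fingers and filter below 0.1 N), for 0.2 s.
At the end, for the whole second after the job is handed in: Each spray can stands upright (within 7 degrees) in the display within 15 mm of where it stood at the start, the filter stands upright (within 7 degrees) on the floor of the customer's blue tray, and all four are let go and at rest (distance of each of can_red, can_blue, can_green from where it was at the start of the episode below 0.015 m and angle between each of can_red, can_blue, can_green, filter's own z axis and vertical below 0.12 rad and contact force between the fingers and can_red below 0.1 N and linear speed of each of can_red, can_blue, can_green, filter below 0.03 m/s and angular speed of each of can_red, can_blue, can_green, filter below 0.3 rad/s and contact force between the fingers and can_blue below 0.1 N and contact force between the fingers and can_green below 0.1 N and x of filter in the frame of order_tray between -0.105 and 0.105 m and y of filter in the frame of order_tray between -0.06 and 0.06 m and z of filter in the frame of order_tray between 0 and 0.012 m and contact force between the fingers and filter below 0.1 N); the robot touches nothing.
It fails at once if a can or the filter is tipped over (more than 35 degrees) (angle between any of can_red, can_blue, can_green, filter's own z axis and vertical above 0.61 rad).
It fails at once if a can or the filter is dropped or knocked away (faster than 0.6 m/s while not held: a fall of about 2 cm) ((contact force between the fingers and can_red below 0.1 N and linear speed of can_red above 0.6 m/s) or (contact force between the fingers and can_blue below 0.1 N and linear speed of can_blue above 0.6 m/s) or (contact force between the fingers and can_green below 0.1 N and linear speed of can_green above 0.6 m/s) or (contact force between the fingers and filter below 0.1 N and linear speed of filter above 0.6 m/s)).
It fails at once if the bulb box is shifted by more than 20 mm or tipped (distance of bulb_box from where it was at the start of the episode above 0.02 m or angle between bulb_box's own z axis and vertical above 0.35 rad).
It fails at once if the grease tub is shifted by more than 20 mm or tipped (distance of tub from where it was at the start of the episode above 0.02 m or angle between tub's own z axis and vertical above 0.35 rad).
It also fails if it takes over 150 s, if anything falls off the work surface, if the arm or the gripper's body presses on something with over 40 N, if the wrist force passes 120 N, or if a joint passes its speed limit or range.

### The arm

A 7-joint arm with a two-finger parallel gripper is mounted at the origin on the work surface. World frame = base frame: x ahead of the robot, y to its left, z up, the work surface at z = 0. Lengths are in m, angles in rad, forces in N, time in s.
With the tool pointing down it reaches from about 0.425 to 0.95 m from the base axis. Payload 16.7 kg.
Tool frame: the origin (TCP) lies midway between the tips of the shut fingers; the grasp point (between the pads) lies 19 mm behind it; z points along the fingers, y is the line along which they close (so a half turn about z gives the same grasp; the last joint's range is limited). The gripper opens to 94 mm and grips with 3 to 60 N. Pads are 16 mm wide; open, the fingers measure 119 mm over their backs; the gripper's body (75 mm by 177 mm) begins 78 mm behind the grasp point.
Start: joints at [-1.323, 0.426, 0.074, 1.606, -0.034, 1.111, -0.067], TCP at [0.261, 0.622, 0.205] pointing down, gripper open.
Joint ranges: [-2.85, 2.85], [-0.5, 2.14], [-1.23, 1.37], [0.21, 2.46], [-1.02, 4.16], [0.16, 2.05], [-2.73, 2.73]. Speed limits (rad/s): [1.89, 1.89, 2.39, 2.39, 3.01, 3.01, 3.01].

### API

Orientations are given as a unit quaternion [x, y, z, w].
In Python, from cell import bot, vision gives the robot as it stands. The module is installed in compiled form; this text tells all that it offers.
- The arm moves only by the tool servo_tool, never from a script. Its argument "rows" is a list of rows, each a list of 3 entries, a list of its own where there are three numbers: the closure, from -1 (fully open) to 1 (shut), then the shift along the tool's x, y, z each as a share of 800 mm, from -1 to 1, then the turn about the tool's z as a share of 1.5 rad, from -1 to 1. A call has 1 to 5 rows; each row shifts and turns the commanded pose from where the row before left it, along the tool's axes as they then stand; what a row does not reach is not made up. A row lasts 1/12 s, in which the tool goes at most 41.7 mm and 7.16 degrees, less where a joint would pass 70% of its speed; a pose out of reach is approached as far as the arm can. A call with a number of a shift or a turn outside -1 to 1 is refused whole. A call with a gripper value outside its range is refused whole. The fingers move at their own pace and stop on an object; "newtons" is the grip in N (left out, the last holds). Time passes only in rows, so rows that do not move let the fingers close. It gives the time, the measured TCP pose, the force, the opening and the grip force at its end, in the units of the state.
- bot.get_obs(): the state, without advancing time (a new reading comes with each control period).
- vision.get_image(name): name is "side" or "top" or "wrist"; returns the picture (384x512x3 uint8, red, green, blue); there is no depth.
- vision.camera_model(name): a dict with "intrinsics" (3x3 intrinsics, pixels), "R" (3x3) and "t" (3): a world point X has camera coordinates R X + t; the wrist camera has in their place "T_tool_cam" (4x4, takes a point from camera to tool coordinates, whose origin is the TCP and whose axes are the flange's). Camera axes: x right, y down, z forward; pixel columns grow to the right and rows downward; lengths in m; the calibration is good to about 2 mm. A picture is of the moment at which its call begins: read the wrist's pose just before it. camera_model takes no time and is no camera call.
- bot.job_done(): hands the job in; it is judged then, once.
The state is a dict: "time": time; "q": joint angles; "qvel": joint speeds; "effort": joint torques, N m; "position": TCP position; "tool_rot": TCP orientation; "force": force on the tool from outside, world axes, zero at the start; "moment": the same for the moment, N m; "finger_gap": finger opening in m; "grasp_force": force on a finger pad.
Only numpy, scipy, OpenCV 4.12 (cv2) and the standard library are available. Lean on these libraries where they do the work, as an engineer would, in place of code of your own. Each camera call takes 0.05 s, during which the arm holds its last target. There are 200 camera calls.

## Working session

There is one attempt and no reset: what is moved stays moved. The work goes in short steps, Python scripts to look and compute and a tool call to move; the robot and the scene stay as the last step left them, time stands still between calls to the robot, and variables do not carry over. Pictures are saved under pics/ and viewed, at most 14 in all, crops included, and the job is handed in when it is done.

Besides the shell and the picture viewer there is one more tool, called after ">>>" as name(argument=value, ...), one argument or row to a line, values as JSON. servo_tool: Moves the arm, as the interface text tells. Shift numbers are shares of 800 mm and turn numbers shares of 1.5 rad, none past 1 either way. Its arguments: {"type":"object","properties":{"rows":{"type":"array"},"newtons":{"type":"number"}},"required":["rows"]}

```bash
mkdir -p pics
python3 - <<'E'
from cell import bot, vision
import cv2, numpy as np
o=bot.get_obs(); print({k:np.round(v,3).tolist() for k,v in o.items()})
for n in ("top","side"):
    im=vision.get_image(n); cv2.imwrite(f"pics/{n}0.png",im[:,:,::-1]); 
    m=vision.camera_model(n); print(n,{k:np.round(v,3).tolist() for k,v in m.items()})
print(vision.camera_model("wrist"))
E
```

```text
{'time': 0.0, 'q': [-1.323, 0.427, 0.074, 1.607, -0.034, 1.111, -0.067], 'qvel': [0.002, 0.001, 0.002, -0.0, 0.001, 0.0, 0.001], 'effort': [-0.0, -93.584, 3.667, -45.417, -0.049, 0.021, 0.0], 'position': [0.261, 0.622, 0.205], 'tool_rot': [0.198, 0.98, -0.001, -0.0], 'force': [0.351, -0.047, -0.416], 'moment': [0.029, -0.051, 0.029], 'grasp_force': 0.0, 'finger_gap': 0.094}
top {'intrinsics': [[451.794, 0.0, 256.969], [0.0, 451.794, 193.729], [0.0, 0.0, 1.0]], 'R': [[0.009, -1.0, 0.002], [-0.991, -0.009, -0.133], [0.133, -0.001, -0.991]], 't': [0.006, 0.542, 1.107]}
side {'intrinsics': [[359.831, 0.0, 249.956], [0.0, 359.831, 195.131], [0.0, 0.0, 1.0]], 'R': [[0.954, -0.3, 0.002], [-0.208, -0.667, -0.715], [0.215, 0.682, -0.699]], 't': [-0.505, 0.152, 0.758]}
{'intrinsics': array([[317.24954398,   0.        , 257.82599862],
       [  0.        , 317.24954398, 191.62263171],
       [  0.        ,   0.        ,   1.        ]]), 'T_tool_cam': array([[ 1.43487159e-03, -9.69936282e-01, -2.43354784e-01,
         7.08147110e-02],
       [ 9.99998968e-01,  1.40749918e-03,  2.86353923e-04,
        -6.30513023e-04],
       [ 6.47765984e-05, -2.43354944e-01,  9.69937301e-01,
        -1.80344254e-01],
       [ 0.00000000e+00,  0.00000000e+00,  0.00000000e+00,
         1.00000000e+00]])}
```

View pics/top0.png

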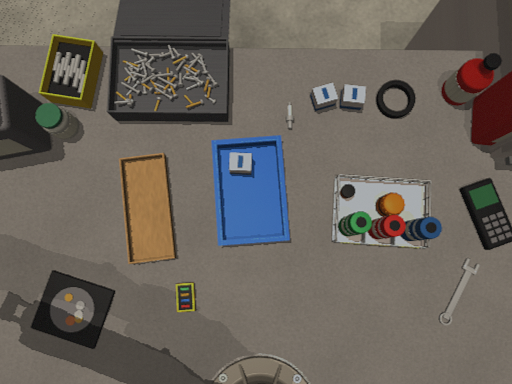

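View pics/side0.png

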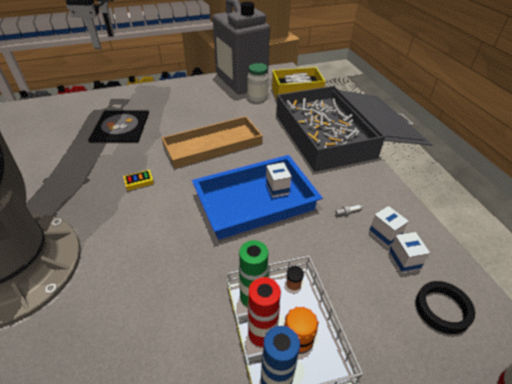

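The top view shows the carton at about (148,208), the blue tray at about (251,190), and the display at (382,211). The cans are green (357,222), red (391,227) and blue (427,229), with the filter at (392,204). In the side view the cap tops are at about (254,247), (265,290) and (281,341). I'll zoom in for the cap centres.

Run:
```python
import cv2, numpy as np
a=cv2.imread("pics/top0.png")[165:260,322:452]; b=cv2.imread("pics/side0.png")[230:384,215:365]
a=cv2.resize(a,None,fx=4,fy=4,interpolation=cv2.INTER_CUBIC); b=cv2.resize(b,None,fx=2.6,fy=2.6,interpolation=cv2.INTER_CUBIC)
h=max(a.shape[0],b.shape[0]); w=800
c=np.zeros((h,a.shape[1]+b.shape[1],3),np.uint8); c[:a.shape[0],:a.shape[1]]=a; c[:b.shape[0],a.shape[1]:]=b
print(c.shape); cv2.imwrite("pics/z.png",c[:, :]) if c.shape[1]<=800 else cv2.imwrite("pics/z.png",cv2.resize(c,(800,int(h*800/c.shape[1]))))
```

```text
(400, 910, 3)
```

View pics/z.png

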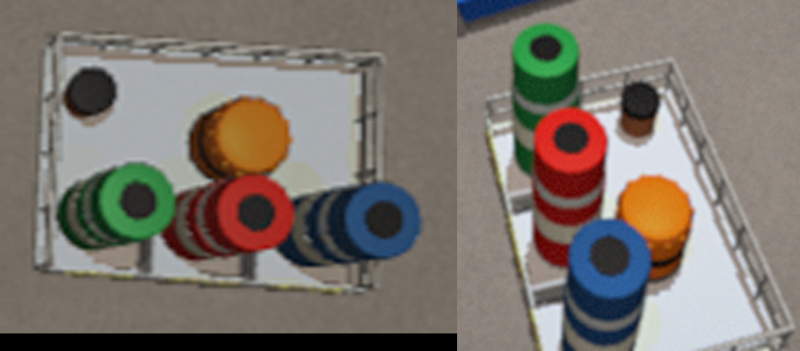

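```bash
cat > h.py <<'E'
import cv2, numpy as np
from cell import bot, vision
def ray(n,uv):
    m=vision.camera_model(n); R,t=np.array(m["R"]),np.array(m["t"])
    d=R.T@np.linalg.inv(m["intrinsics"])@np.array([*uv,1.]); return -R.T@t,d
def plane(n,uv,z):
    c,d=ray(n,uv); return c+d*(z-c[2])/d[2]
def tri(a,b):
    (c1,d1),(c2,d2)=ray("top",a),ray("side",b)
    s=np.linalg.lstsq(np.c_[d1,-d2],c2-c1,rcond=None)[0]
    p,q=c1+s[0]*d1,c2+s[1]*d2; return (p+q)/2,np.linalg.norm(p-q)
def dark(im,uv,r=7,thr=60):
    u,v=map(int,uv); p=im[v-r:v+r+1,u-r:u+r+1].max(2).astype(float)
    w=np.clip(thr+40-p,0,40); 
    n,l,s,c=cv2.connectedComponentsWithStats((p<thr+20).astype(np.uint8))
    k=l[r-1:r+2,r-1:r+2].max(); w=w*cv2.dilate((l==k).astype(np.uint8),np.ones((3,3)))
    g=np.mgrid[v-r:v+r+1,u-r:u+r+1]; return (w*g[1]).sum()/w.sum(),(w*g[0]).sum()/w.sum()
def big(mask):
    c,_=cv2.findContours(mask,cv2.RETR_EXTERNAL,cv2.CHAIN_APPROX_NONE); return max(c,key=cv2.contourArea)
E
python3 - <<'E'
from h import *
np.set_printoptions(precision=4,suppress=True)
T=cv2.imread("pics/top0.png");S=cv2.imread("pics/side0.png")
for n,a,b in (("green",(361,222),(253,248)),("red",(395,226),(265,290)),("blue",(432,227),(281,341))):
    p,q=dark(T,a),dark(S,b); x,e=tri(p,q); print(n,np.array(p),np.array(q),"tri",x,e,"top",plane("top",p,.154),"side",plane("side",q,.154))
H=cv2.cvtColor(T,cv2.COLOR_BGR2HSV);HS=cv2.cvtColor(S,cv2.COLOR_BGR2HSV)
# filter: orange, shift to top-face in both
m=cv2.inRange(H,(8,150,120),(22,255,255)); m[:,:330]=0;m[:165]=0; c=big(m); print("filter",cv2.boundingRect(c),cv2.minEnclosingCircle(c))
m=cv2.inRange(HS,(8,150,120),(22,255,255)); m[:290]=0; c=big(m); print("side",cv2.boundingRect(c))
m=cv2.inRange(H,(5,80,60),(22,255,255)); m[:,:100]=0;m[:,190:]=0;m[:140]=0; c=big(m)
def rect(c,z):
    P=np.array([plane("top",p[0],z)[:2] for p in c],np.float32)
    r=cv2.minAreaRect(P); print(r); print(cv2.boxPoints(r))
print("carton",cv2.boundingRect(c)); rect(c,.032)
m=cv2.inRange(H,(100,120,60),(125,255,255)); m[:,330:]=0;m[:,:200]=0;m[:120]=0; c=big(m); print("tray",cv2.boundingRect(c));rect(c,.045)
E
```

```text
green [360.8782 221.6829] [253.3009 250.488 ] tri [ 0.465  -0.2228  0.1558] 0.00047036002942708747 top [ 0.4649 -0.2232  0.154 ] side [ 0.4657 -0.2216  0.154 ]
red [394.4371 225.1457] [264.4268 290.0767] tri [ 0.4582 -0.2981  0.1555] 0.0010072594167799597 top [ 0.4578 -0.2985  0.154 ] side [ 0.4591 -0.2973  0.154 ]
blue [430.8066 227.1132] [281.1849 341.3142] tri [ 0.4543 -0.3793  0.1562] 0.0006341404678096201 top [ 0.4541 -0.3801  0.154 ] side [ 0.4551 -0.3785  0.154 ]
filter (383, 193, 22, 22) ((392.6731872558594, 203.17039489746094), 11.47372817993164)
side (285, 307, 33, 36)
carton (119, 153, 56, 111)
((0.5057494640350342, 0.291165292263031), (0.27208566665649414, 0.11784268170595169), 7.818233489990234)
[[0.363  0.331 ]
 [0.379  0.2143]
 [0.6485 0.2513]
 [0.6325 0.368 ]]
tray (212, 135, 78, 110)
((0.5523694753646851, 0.029083415865898132), (0.2676346004009247, 0.17755764722824097), 4.82021951675415)
[[ 0.4116  0.1063]
 [ 0.4265 -0.0706]
 [ 0.6932 -0.0481]
 [ 0.6783  0.1288]]
```

Triangulated cap heights are about 0.155 (0.154 expected), and the carton (272×118) and tray (268×178) sizes match. So the poses are good. I'll hold the closing axis at 45°, which clears the neighbours in both rows.

>>> servo_tool(
  rows=[
    [-0.7,[0,0,-0.02],0.064],
    [-0.7,[0,0,-0.02],0.064],
    [-0.7,[0,0,-0.02],0.064],
    [-0.7,[0,0,-0.02],0.064],
    [-0.7,[0,0,-0.025],0],
  ],
  newtons=25,
)

```text
time: 0.52
position: [0.2612, 0.6217, 0.2892]
tool_rot: [0.384, 0.923, -0.001, 0.0]
force: [1.0, -0.4, 0.3]
finger_gap: 0.08
grasp_force: 0.0
```

```bash
cat > go.py <<'E'
import sys, numpy as np
from cell import bot
from scipy.spatial.transform import Rotation as Ro
def leg(targets,max_step=.036):
    o=bot.get_obs(); p=np.array(o["position"]); R=Ro.from_quat(o["tool_rot"]).as_matrix()
    print("t",round(o["time"],2),"p",p.round(4),"yang",np.degrees(np.arctan2(R[1,1],R[0,1])).round(2),"tilt",R[2,2].round(5),"gap",round(o["finger_gap"],4),"gf",round(o["grasp_force"],1),"q",np.round(o["q"],2))
    for t in targets:
        d=R.T@(np.array(t)-p)/.8; n=int(np.ceil(np.linalg.norm(d)*.8/max_step)) or 1
        print(np.array(t).round(3),"rows",n,"each",(d/n).round(4),"total",d.round(4)); p=np.array(t)
if __name__=="__main__": leg([list(map(float,a.split(","))) for a in sys.argv[1:]])
E
python3 go.py .53,.29,.29 .465,-.2225,.29 .465,-.2225,.12
```

```text
t 0.52 p [0.2612 0.6217 0.2892] yang 44.82 tilt -1.0 gap 0.08 gf 0.0 q [-1.39  0.37  0.16  1.51 -0.06  1.27 -0.44]
[0.53 0.29 0.29] rows 12 each [-0.0442 -0.0045 -0.    ] total [-5.31e-01 -5.40e-02 -5.00e-04]
[ 0.465 -0.222  0.29 ] rows 15 each [-0.0265 -0.0339  0.0001] total [-0.3971 -0.5092  0.0012]
[ 0.465 -0.222  0.12 ] rows 5 each [0.     0.0001 0.0425] total [2.000e-04 3.000e-04 2.125e-01]
```

>>> servo_tool(
  rows=[
    [-0.7,[-0.0442,-0.0045,0],0],
    [-0.7,[-0.0442,-0.0045,0],0],
    [-0.7,[-0.0442,-0.0045,0],0],
    [-0.7,[-0.0442,-0.0045,0],0],
    [-0.7,[-0.0442,-0.0045,0],0],
  ],
)

```text
time: 0.93
position: [0.375, 0.4833, 0.2892]
tool_rot: [0.381, 0.925, -0.0, -0.0]
force: [0.8, 0.7, -0.2]
finger_gap: 0.0799
grasp_force: 0.0
```

>>> servo_tool(
  rows=[
    [-0.7,[-0.0442,-0.0045,0],0],
    [-0.7,[-0.0442,-0.0045,0],0],
    [-0.7,[-0.0442,-0.0045,0],0],
    [-0.7,[-0.0442,-0.0045,0],0],
    [-0.7,[-0.0442,-0.0045,0],0],
  ],
)

```text
time: 1.35
position: [0.4877, 0.3459, 0.2893]
tool_rot: [0.381, 0.925, -0.0, -0.0]
force: [-0.0, 0.7, 1.5]
finger_gap: 0.08
grasp_force: 0.0
```

```bash
python3 go.py .465,-.2225,.29 .465,-.2225,.12
```

```text
t 1.35 p [0.4877 0.3459 0.2893] yang 45.21 tilt -1.0 gap 0.08 gf 0.0 q [-0.98  0.24  0.31  1.7  -0.08  1.22  0.14]
[ 0.465 -0.222  0.29 ] rows 16 each [-0.03   -0.0328 -0.    ] total [-0.4804 -0.5243 -0.0007]
[ 0.465 -0.222  0.12 ] rows 5 each [-0.      0.      0.0425] total [-0.000e+00  1.000e-04  2.125e-01]
```

>>> servo_tool(
  rows=[
    [-0.7,[-0.03,-0.0328,0],0],
    [-0.7,[-0.03,-0.0328,0],0],
    [-0.7,[-0.03,-0.0328,0],0],
    [-0.7,[-0.03,-0.0328,0],0],
    [-0.7,[-0.03,-0.0328,0],0],
  ],
)

```text
time: 1.77
position: [0.4792, 0.1681, 0.2892]
tool_rot: [0.381, 0.925, -0.0, -0.0]
force: [0.3, -0.5, 0.3]
finger_gap: 0.08
grasp_force: 0.0
```

>>> servo_tool(
  rows=[
    [-0.7,[-0.03,-0.0328,0],0],
    [-0.7,[-0.03,-0.0328,0],0],
    [-0.7,[-0.03,-0.0328,0],0],
    [-0.7,[-0.03,-0.0328,0],0],
    [-0.7,[-0.03,-0.0328,0],0],
  ],
)

```text
time: 2.18
position: [0.4718, -0.0095, 0.2894]
tool_rot: [0.381, 0.925, 0.0, -0.0]
force: [0.7, -0.2, -0.5]
finger_gap: 0.08
grasp_force: 0.0
```

>>> servo_tool(
  rows=[
    [-0.7,[-0.03,-0.0328,0],0],
    [-0.7,[-0.03,-0.0328,0],0],
    [-0.7,[-0.03,-0.0328,0],0],
    [-0.7,[-0.03,-0.0328,0],0],
    [-0.7,[-0.03,-0.0328,0],0],
  ],
)

```text
time: 2.6
position: [0.4645, -0.1871, 0.2896]
tool_rot: [0.381, 0.925, 0.0, 0.0]
force: [0.6, 0.8, 1.1]
finger_gap: 0.0797
grasp_force: 0.0
```

>>> servo_tool(
  rows=[
    [-0.7,[-0.03,-0.0328,0],0],
    [-0.7,[0,0,0],0],
    [-0.7,[0,0,0],0],
  ],
)

```text
time: 2.85
position: [0.463, -0.2226, 0.2893]
tool_rot: [0.383, 0.924, -0.0, -0.0]
force: [0.6, -0.0, 0.6]
finger_gap: 0.0799
grasp_force: 0.0
```

```bash
python3 go.py .465,-.2225,.29 .465,-.2225,.12
python3 - <<'E'
from h import *
cv2.imwrite("pics/w1.png",vision.get_image("wrist")[:,:,::-1])
E
```

```text
t 2.85 p [ 0.463  -0.2226  0.2893] yang 44.99 tilt -1.0 gap 0.0799 gf 0.0 q [-0.41  0.09  0.79  1.89 -0.07  1.19  1.2 ]
[ 0.465 -0.222  0.29 ] rows 1 each [-0.0016  0.0019 -0.0009] total [-0.0016  0.0019 -0.0009]
[ 0.465 -0.222  0.12 ] rows 5 each [-0.      0.      0.0425] total [-0.000e+00  2.000e-04  2.125e-01]
```

View pics/w1.png

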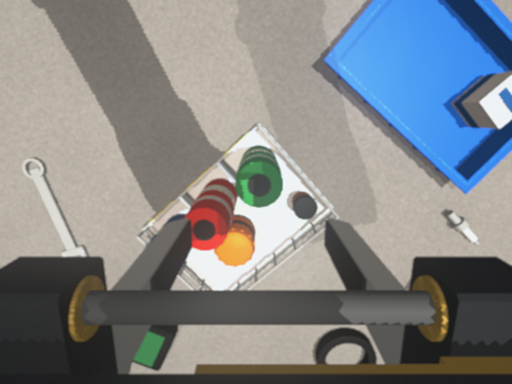

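The wrist view shows the green cap centre at (259,186), centred between the fingers (x≈257). I'll descend and grip it.

>>> servo_tool(
  rows=[
    [-0.7,[-0.0016,0.0019,0.04],0],
    [-0.7,[0,0,0.045],0],
    [-0.7,[0,0,0.045],0],
    [-0.7,[0,0,0.045],0],
    [-0.7,[0,0,0.0355],0],
  ],
)

```text
time: 3.32
position: [0.4652, -0.2187, 0.1186]
tool_rot: [0.38, 0.925, 0.0, -0.001]
force: [0.7, -0.8, 0.2]
finger_gap: 0.0802
grasp_force: 0.0
```

>>> servo_tool(
  rows=[
    [-0.7,[0,0,0],0],
    [0.3,[0,0,0],0],
    [0.3,[0,0,0],0],
    [0.3,[0,0,0],0],
    [0.3,[0,0,0],0],
  ],
  newtons=25,
)

```text
time: 3.73
position: [0.4668, -0.2207, 0.1227]
tool_rot: [0.381, 0.925, 0.001, 0.001]
force: [0.3, 0.0, -0.9]
finger_gap: 0.0563
grasp_force: 0.0
```

>>> servo_tool(
  rows=[
    [0.3,[0,0,0],0],
    [0.3,[0,0,0],0],
    [0.3,[0,0,0],0],
  ],
)

```text
time: 3.98
position: [0.4665, -0.221, 0.1222]
tool_rot: [0.381, 0.925, 0.0, 0.001]
force: [-0.2, -0.8, 9.0]
finger_gap: 0.05
grasp_force: 24.9
```

```bash
python3 go.py .465,-.2225,.30 .585,.302,.30 .585,.302,.122
```

```text
t 3.98 p [ 0.4665 -0.221   0.1222] yang 45.2 tilt -1.0 gap 0.05 gf 24.9 q [-0.29  0.33  0.73  2.07 -0.29  0.84  1.4 ]
[ 0.465 -0.222  0.3  ] rows 5 each [-0.0001 -0.0005 -0.0445] total [-0.0003 -0.0024 -0.2223]
[0.585 0.302 0.3  ] rows 15 each [0.0237 0.0381 0.    ] total [3.555e-01 5.709e-01 2.000e-04]
[0.585 0.302 0.122] rows 5 each [ 0.0001 -0.0001  0.0445] total [ 0.0004 -0.0003  0.2225]
```

>>> servo_tool(
  rows=[
    [0.3,[0,0,-0.02],0],
    [0.3,[0,0,-0.05],0],
    [0.3,[0,0,-0.05],0],
    [0.3,[0,0,-0.05],0],
    [0.3,[0,0,-0.05],0],
  ],
)

```text
time: 4.4
position: [0.465, -0.221, 0.2993]
tool_rot: [0.381, 0.924, 0.0, 0.0]
force: [1.1, -0.8, -2.0]
finger_gap: 0.05
grasp_force: 24.9
```

>>> servo_tool(
  rows=[
    [0.3,[0.0237,0.0381,0],0],
    [0.3,[0.0237,0.0381,0],0],
    [0.3,[0.0237,0.0381,0],0],
    [0.3,[0.0237,0.0381,0],0],
    [0.3,[0.0237,0.0381,0],0],
  ],
)

```text
time: 4.82
position: [0.5057, -0.0441, 0.2977]
tool_rot: [0.381, 0.925, 0.001, 0.0]
force: [-0.3, -0.2, -2.1]
finger_gap: 0.0496
grasp_force: 24.9
```

>>> servo_tool(
  rows=[
    [0.3,[0.0237,0.0381,0],0],
    [0.3,[0.0237,0.0381,0],0],
    [0.3,[0.0237,0.0381,0],0],
    [0.3,[0.0237,0.0381,0],0],
    [0.3,[0.0237,0.0381,0],0],
  ],
)

```text
time: 5.23
position: [0.5459, 0.1309, 0.2975]
tool_rot: [0.381, 0.925, 0.0, 0.0]
force: [0.3, -1.2, -2.4]
finger_gap: 0.0496
grasp_force: 24.9
```

>>> servo_tool(
  rows=[
    [0.3,[0.0237,0.0381,0],0],
    [0.3,[0.0237,0.0381,0],0],
    [0.3,[0.0237,0.0381,0],0],
    [0.3,[0.0237,0.0381,0],0],
    [0.3,[0.0237,0.0381,0],0],
  ],
)

```text
time: 5.65
position: [0.586, 0.3058, 0.2973]
tool_rot: [0.381, 0.925, 0.0, -0.0]
force: [1.4, 0.4, -2.2]
finger_gap: 0.0499
grasp_force: 24.9
```

>>> servo_tool(
  rows=[
    [0.3,[0,0,0],0],
    [0.3,[0,0,0],0],
    [0.3,[0,0,0],0],
  ],
)

```text
time: 5.9
position: [0.586, 0.3036, 0.297]
tool_rot: [0.381, 0.925, -0.0, 0.0]
force: [-0.8, 0.0, -1.3]
finger_gap: 0.0495
grasp_force: 24.9
```

```bash
python3 go.py .585,.302,.30 .585,.302,.122
```

```text
t 5.9 p [0.586  0.3036 0.297 ] yang 45.2 tilt -1.0 gap 0.0495 gf 24.9 q [-0.93  0.36  0.48  1.55 -0.17  1.27  0.36]
[0.585 0.302 0.3  ] rows 1 each [-0.0006 -0.0023 -0.0037] total [-0.0006 -0.0023 -0.0037]
[0.585 0.302 0.122] rows 5 each [0.     0.     0.0445] total [1.000e-04 1.000e-04 2.225e-01]
```

>>> servo_tool(
  rows=[
    [0.3,[-0.0006,-0.0023,0.045],0],
    [0.3,[0,0,0.05],0],
    [0.3,[0,0,0.05],0],
    [0.3,[0,0,0.045],0],
    [0.3,[0,0,0.02],0],
  ],
)

```text
time: 6.32
position: [0.5832, 0.3, 0.1251]
tool_rot: [0.382, 0.924, -0.002, -0.001]
force: [-0.6, -0.5, -2.8]
finger_gap: 0.0499
grasp_force: 24.9
```

>>> servo_tool(
  rows=[
    [0.3,[0,0,0],0],
    [0.3,[0,0,0.002],0],
    [0.3,[0,0,0.002],0],
    [0.3,[0,0,0.001],0],
    [0.3,[0,0,0],0],
  ],
)

```text
time: 6.73
position: [0.5857, 0.3026, 0.1265]
tool_rot: [0.381, 0.925, 0.001, 0.0]
force: [0.5, 0.2, -2.2]
finger_gap: 0.0498
grasp_force: 24.9
```

>>> servo_tool(
  rows=[
    [0.3,[0,0,0.002],0],
    [0.3,[0,0,0.001],0],
    [0.3,[0,0,0.001],0],
    [0.3,[0,0,0],0],
    [0.3,[0,0,0],0],
  ],
)

```text
time: 7.15
position: [0.5853, 0.3024, 0.1224]
tool_rot: [0.381, 0.925, 0.0, 0.0]
force: [-1.0, -1.4, 4.6]
finger_gap: 0.0498
grasp_force: 25.0
```

>>> servo_tool(
  rows=[
    [0.3,[0,0,0.001],0],
    [0.3,[0,0,0],0],
    [0.3,[0,0,0],0],
  ],
)

```text
time: 7.4
position: [0.5856, 0.3024, 0.1223]
tool_rot: [0.381, 0.925, 0.0, 0.0]
force: [-3.7, -2.0, 14.6]
finger_gap: 0.0498
grasp_force: 25.0
```

>>> servo_tool(
  rows=[
    [0.3,[0,0,-0.0012],0],
    [0.2,[0,0,0],0],
    [-0.6,[0,0,0],0],
    [-0.6,[0,0,0],0],
    [-0.6,[0,0,0],0],
  ],
)

```text
time: 7.82
position: [0.585, 0.3024, 0.1218]
tool_rot: [0.381, 0.925, -0.0, -0.0]
force: [-0.0, 0.4, 0.7]
finger_gap: 0.0661
grasp_force: 0.0
```

>>> servo_tool(
  rows=[
    [-0.6,[0,0,0],0],
    [-0.6,[0,0,-0.02],0],
    [-0.6,[0,0,-0.045],0],
    [-0.6,[0,0,-0.045],0],
    [-0.6,[0,0,-0.05],0],
  ],
)

```text
time: 8.23
position: [0.5845, 0.302, 0.2506]
tool_rot: [0.381, 0.925, -0.001, -0.0]
force: [0.8, 0.6, -0.1]
finger_gap: 0.0754
grasp_force: 0.0
```

```bash
python3 go.py .458,-.298,.27 .458,-.298,.122
python3 - <<'E'
from h import *
cv2.imwrite("pics/t1.png",vision.get_image("top")[:,:,::-1])
T=cv2.imread("pics/t1.png");H=cv2.cvtColor(T,cv2.COLOR_BGR2HSV)
m=cv2.inRange(H,(50,120,50),(85,255,255)); m[:,250:]=0; m[:140]=0
print(cv2.boundingRect(big(m)))
E
```

```text
t 8.23 p [0.5845 0.302  0.2506] yang 45.19 tilt -1.0 gap 0.0754 gf 0.0 q [-0.92  0.39  0.47  1.61 -0.19  1.18  0.38]
[ 0.458 -0.298  0.27 ] rows 18 each [-0.0231 -0.0358 -0.0013] total [-0.4164 -0.6435 -0.023 ]
[ 0.458 -0.298  0.122] rows 5 each [-0.      0.0001  0.037 ] total [-0.      0.0004  0.185 ]
(131, 168, 11, 11)
```

View pics/t1.png

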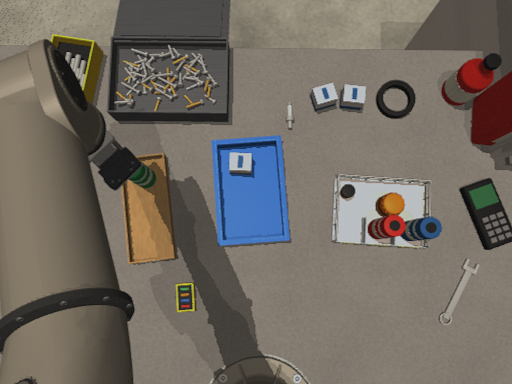

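The green can stands in the far end of the carton at about (140,173). Next is red.

>>> servo_tool(
  rows=[
    [-0.7,[-0.0231,-0.0358,-0.0013],0],
    [-0.7,[-0.0231,-0.0358,-0.0013],0],
    [-0.7,[-0.0231,-0.0358,-0.0013],0],
    [-0.7,[-0.0231,-0.0358,-0.0013],0],
    [-0.7,[-0.0231,-0.0358,-0.0013],0],
  ],
)

```text
time: 8.7
position: [0.5492, 0.1343, 0.2551]
tool_rot: [0.381, 0.925, 0.0, 0.0]
force: [1.5, -0.4, 0.3]
finger_gap: 0.0798
grasp_force: 0.0
```

>>> servo_tool(
  rows=[
    [-0.7,[-0.0231,-0.0358,-0.0013],0],
    [-0.7,[-0.0231,-0.0358,-0.0013],0],
    [-0.7,[-0.0231,-0.0358,-0.0013],0],
    [-0.7,[-0.0231,-0.0358,-0.0013],0],
    [-0.7,[-0.0231,-0.0358,-0.0013],0],
  ],
)

```text
time: 9.12
position: [0.5138, -0.0325, 0.2604]
tool_rot: [0.381, 0.925, 0.0, 0.0]
force: [0.9, 0.4, 0.5]
finger_gap: 0.0796
grasp_force: 0.0
```

>>> servo_tool(
  rows=[
    [-0.7,[-0.0231,-0.0358,-0.0013],0],
    [-0.7,[-0.0231,-0.0358,-0.0013],0],
    [-0.7,[-0.0231,-0.0358,-0.0013],0],
    [-0.7,[-0.0231,-0.0358,-0.0013],0],
    [-0.7,[-0.0231,-0.0358,-0.0013],0],
  ],
)

```text
time: 9.53
position: [0.4784, -0.1992, 0.2658]
tool_rot: [0.381, 0.925, 0.0, 0.0]
force: [0.2, -0.3, 0.2]
finger_gap: 0.0801
grasp_force: 0.0
```

>>> servo_tool(
  rows=[
    [-0.7,[-0.0231,-0.0358,-0.0013],0],
    [-0.7,[-0.0231,-0.0358,-0.0013],0],
    [-0.7,[-0.0231,-0.0358,-0.0013],0],
    [-0.7,[0,0,0],0],
    [-0.7,[0,0,0],0],
  ],
)

```text
time: 9.95
position: [0.457, -0.2996, 0.2686]
tool_rot: [0.383, 0.924, -0.0, -0.0]
force: [0.5, 0.9, 0.1]
finger_gap: 0.0801
grasp_force: 0.0
```

```bash
python3 go.py .459,-.2975,.27 .459,-.2975,.122
```

```text
t 9.95 p [ 0.457  -0.2996  0.2686] yang 44.99 tilt -1.0 gap 0.0801 gf 0.0 q [-0.25  0.2   0.83  1.85 -0.16  1.16  1.42]
[ 0.459 -0.298  0.27 ] rows 1 each [ 0.0001  0.0037 -0.0017] total [ 0.0001  0.0037 -0.0017]
[ 0.459 -0.298  0.122] rows 5 each [0.    0.    0.037] total [0.00e+00 1.00e-04 1.85e-01]
```

>>> servo_tool(
  rows=[
    [-0.7,[0.0001,0.0037,0.03],0],
    [-0.7,[0,0,0.045],0],
    [-0.7,[0,0,0.045],0],
    [-0.7,[0,0,0.04],0],
    [-0.7,[0,0,0.0245],0],
  ],
)

```text
time: 10.37
position: [0.4592, -0.2935, 0.118]
tool_rot: [0.38, 0.925, 0.0, -0.001]
force: [0.1, 0.6, -0.1]
finger_gap: 0.0798
grasp_force: 0.0
```

>>> servo_tool(
  rows=[
    [-0.7,[0,0,0],0],
    [0.3,[0,0,0],0],
    [0.3,[0,0,0],0],
    [0.3,[0,0,0],0],
    [0.3,[0,0,0],0],
  ],
)

```text
time: 10.78
position: [0.4608, -0.2957, 0.1225]
tool_rot: [0.381, 0.925, 0.0, 0.001]
force: [-0.3, 0.1, 1.0]
finger_gap: 0.0562
grasp_force: 0.3
```

>>> servo_tool(
  rows=[
    [0.3,[0,0,0],0],
    [0.3,[0,0,0],0],
    [0.3,[0,0,0],0],
  ],
)

```text
time: 11.03
position: [0.4605, -0.296, 0.1221]
tool_rot: [0.381, 0.925, 0.0, 0.001]
force: [-0.0, -1.4, 7.5]
finger_gap: 0.05
grasp_force: 24.9
```

```bash
python3 go.py .459,-.2975,.30 .506,.291,.30 .506,.291,.122
```

```text
t 11.03 p [ 0.4605 -0.296   0.1221] yang 45.2 tilt -1.0 gap 0.05 gf 24.9 q [-0.14  0.39  0.74  2.01 -0.34  0.87  1.58]
[ 0.459 -0.298  0.3  ] rows 5 each [-0.0001 -0.0005 -0.0445] total [-0.0003 -0.0025 -0.2224]
[0.506 0.291 0.3  ] rows 17 each [ 0.028   0.0331 -0.    ] total [ 4.767e-01  5.634e-01 -3.000e-04]
[0.506 0.291 0.122] rows 5 each [ 0.0001 -0.      0.0445] total [ 3.000e-04 -2.000e-04  2.225e-01]
```

>>> servo_tool(
  rows=[
    [0.3,[0,0,-0.02],0],
    [0.3,[0,0,-0.05],0],
    [0.3,[0,0,-0.05],0],
    [0.3,[0,0,-0.05],0],
    [0.3,[0,0,-0.05],0],
  ],
)

```text
time: 11.45
position: [0.4592, -0.2957, 0.2992]
tool_rot: [0.381, 0.924, -0.0, -0.0]
force: [1.1, 0.1, -2.5]
finger_gap: 0.0498
grasp_force: 24.8
```

>>> servo_tool(
  rows=[
    [0.3,[0.028,0.033,0],0],
    [0.3,[0.028,0.033,0],0],
    [0.3,[0.028,0.033,0],0],
    [0.3,[0.028,0.033,0],0],
    [0.3,[0.028,0.033,0],0],
  ],
)

```text
time: 11.87
position: [0.4731, -0.1214, 0.2975]
tool_rot: [0.381, 0.925, 0.0, 0.0]
force: [1.0, 0.2, -1.3]
finger_gap: 0.0497
grasp_force: 24.9
```

>>> servo_tool(
  rows=[
    [0.3,[0.028,0.033,0],0],
    [0.3,[0.028,0.033,0],0],
    [0.3,[0.028,0.033,0],0],
    [0.3,[0.028,0.033,0],0],
    [0.3,[0.028,0.033,0],0],
  ],
)

```text
time: 12.28
position: [0.4866, 0.0512, 0.2975]
tool_rot: [0.381, 0.925, 0.0, 0.0]
force: [1.0, -0.7, -2.2]
finger_gap: 0.0496
grasp_force: 24.9
```

>>> servo_tool(
  rows=[
    [0.3,[0.028,0.033,0],0],
    [0.3,[0.028,0.033,0],0],
    [0.3,[0.028,0.033,0],0],
    [0.3,[0.028,0.033,0],0],
    [0.3,[0.028,0.033,0],0],
  ],
)

```text
time: 12.7
position: [0.5002, 0.2237, 0.2973]
tool_rot: [0.381, 0.925, 0.0, -0.0]
force: [1.2, 0.3, -0.8]
finger_gap: 0.0496
grasp_force: 24.9
```

>>> servo_tool(
  rows=[
    [0.3,[0.028,0.033,0],0],
    [0.3,[0.028,0.033,0],0],
    [0.3,[0,0,0],0],
    [0.3,[0,0,0],0],
    [0.3,[0,0,0],0],
  ],
)

```text
time: 13.12
position: [0.5059, 0.2905, 0.297]
tool_rot: [0.381, 0.925, -0.0, 0.0]
force: [-0.0, -0.3, -2.3]
finger_gap: 0.0497
grasp_force: 24.9
```

```bash
python3 go.py .506,.291,.30 .506,.291,.122
```

```text
t 13.12 p [0.5059 0.2905 0.297 ] yang 45.19 tilt -1.0 gap 0.0497 gf 24.9 q [-0.95  0.21  0.38  1.72 -0.08  1.23  0.24]
[0.506 0.291 0.3  ] rows 1 each [ 0.0003  0.0005 -0.0038] total [ 0.0003  0.0005 -0.0038]
[0.506 0.291 0.122] rows 5 each [0.     0.     0.0445] total [1.000e-04 2.000e-04 2.225e-01]
```

>>> servo_tool(
  rows=[
    [0.3,[0,0,0.045],0],
    [0.3,[0,0,0.05],0],
    [0.3,[0,0,0.05],0],
    [0.3,[0,0,0.045],0],
    [0.3,[0,0,0.02],0],
  ],
)

```text
time: 13.53
position: [0.5043, 0.2885, 0.1254]
tool_rot: [0.382, 0.924, -0.002, -0.001]
force: [-0.4, -0.4, -1.9]
finger_gap: 0.0497
grasp_force: 24.9
```

>>> servo_tool(
  rows=[
    [0.3,[0,0,0],0],
    [0.3,[0,0,0.002],0],
    [0.3,[0,0,0.002],0],
    [0.3,[0,0,0.001],0],
    [0.3,[0,0,0],0],
  ],
)

```text
time: 13.95
position: [0.5065, 0.2915, 0.1265]
tool_rot: [0.381, 0.925, 0.001, 0.0]
force: [0.4, 0.5, -2.6]
finger_gap: 0.0498
grasp_force: 24.9
```

>>> servo_tool(
  rows=[
    [0.3,[0,0,0.002],0],
    [0.3,[0,0,0.001],0],
    [0.3,[0,0,0.001],0],
    [0.3,[0,0,0],0],
    [0.3,[0,0,0],0],
  ],
)

```text
time: 14.37
position: [0.506, 0.2912, 0.1221]
tool_rot: [0.381, 0.925, 0.0, 0.0]
force: [0.5, -0.2, -0.8]
finger_gap: 0.0495
grasp_force: 24.9
```

>>> servo_tool(
  rows=[
    [0.3,[0,0,0.0008],0],
    [0.3,[0,0,0],0],
    [0.3,[0,0,0],0],
  ],
)

```text
time: 14.62
position: [0.5062, 0.2912, 0.122]
tool_rot: [0.381, 0.925, 0.0, 0.0]
force: [-2.9, -1.6, 10.4]
finger_gap: 0.0494
grasp_force: 25.0
```

>>> servo_tool(
  rows=[
    [0.2,[0,0,0],0],
    [-0.6,[0,0,0],0],
    [-0.6,[0,0,0],0],
    [-0.6,[0,0,0],0],
    [-0.6,[0,0,0],0],
  ],
)

```text
time: 15.03
position: [0.5059, 0.2912, 0.1212]
tool_rot: [0.381, 0.925, -0.0, -0.0]
force: [-0.9, -0.1, -0.5]
finger_gap: 0.073
grasp_force: 0.0
```

>>> servo_tool(
  rows=[
    [-0.6,[0,0,-0.02],0],
    [-0.6,[0,0,-0.045],0],
    [-0.6,[0,0,-0.045],0],
    [-0.6,[0,0,-0.05],0],
    [-0.6,[0,0,0],0],
  ],
)

```text
time: 15.45
position: [0.5086, 0.2924, 0.2565]
tool_rot: [0.381, 0.924, 0.004, 0.002]
force: [0.6, 0.5, 1.1]
finger_gap: 0.0749
grasp_force: 0.0
```

```bash
python3 go.py .4545,-.3795,.255 .4545,-.3795,.122
```

```text
t 15.45 p [0.5086 0.2924 0.2565] yang 45.17 tilt -0.99996 gap 0.0749 gf 0.0 q [-0.94  0.24  0.38  1.77 -0.1   1.14  0.25]
[ 0.454 -0.38   0.255] rows 19 each [-0.0286 -0.0339 -0.0002] total [-0.5442 -0.6433 -0.0034]
[ 0.454 -0.38   0.122] rows 4 each [ 0.     -0.0004  0.0416] total [ 1.000e-04 -1.500e-03  1.662e-01]
```

>>> servo_tool(
  rows=[
    [-0.7,[-0.0304,-0.0355,0],0],
    [-0.7,[-0.0304,-0.0355,0],0],
    [-0.7,[-0.0304,-0.0355,0],0],
    [-0.7,[-0.0304,-0.0355,0],0],
    [-0.7,[-0.0304,-0.0355,0],0],
  ],
)

```text
time: 15.87
position: [0.4917, 0.103, 0.2493]
tool_rot: [0.381, 0.925, 0.0, 0.0]
force: [0.9, -0.0, 0.1]
finger_gap: 0.0803
grasp_force: 0.0
```

>>> servo_tool(
  rows=[
    [-0.7,[-0.0304,-0.0355,0],0],
    [-0.7,[-0.0304,-0.0355,0],0],
    [-0.7,[-0.0304,-0.0355,0],0],
    [-0.7,[-0.0304,-0.0355,0],0],
    [-0.7,[-0.0304,-0.0355,0],0],
  ],
)

```text
time: 16.28
position: [0.4779, -0.0834, 0.2495]
tool_rot: [0.381, 0.925, 0.0, 0.0]
force: [0.5, 0.1, -0.5]
finger_gap: 0.0801
grasp_force: 0.0
```

>>> servo_tool(
  rows=[
    [-0.7,[-0.0304,-0.0355,0],0],
    [-0.7,[-0.0304,-0.0355,0],0],
    [-0.7,[-0.0304,-0.0355,0],0],
    [-0.7,[-0.0304,-0.0355,0],0],
    [-0.7,[-0.0304,-0.0355,0],0],
  ],
)

```text
time: 16.7
position: [0.4642, -0.2699, 0.2495]
tool_rot: [0.381, 0.925, 0.0, 0.0]
force: [2.1, 0.8, 0.1]
finger_gap: 0.08
grasp_force: 0.0
```

>>> servo_tool(
  rows=[
    [-0.7,[-0.0304,-0.0355,0],0],
    [-0.7,[-0.0304,-0.0355,0],0],
    [-0.7,[-0.0304,-0.0355,0],0],
    [-0.7,[0,0,0],0],
    [-0.7,[0,0,0],0],
  ],
)

```text
time: 17.12
position: [0.4551, -0.3823, 0.2489]
tool_rot: [0.383, 0.924, -0.001, -0.0]
force: [0.8, 0.1, -0.2]
finger_gap: 0.0797
grasp_force: 0.0
```

```bash
python3 go.py .4555,-.3785,.255 .4555,-.3785,.122
```

```text
t 17.12 p [ 0.4551 -0.3823  0.2489] yang 44.97 tilt -1.0 gap 0.0797 gf 0.0 q [-0.05  0.33  0.81  1.78 -0.26  1.15  1.63]
[ 0.456 -0.378  0.255] rows 1 each [ 0.003   0.0037 -0.0076] total [ 0.003   0.0037 -0.0076]
[ 0.456 -0.378  0.122] rows 4 each [-0.      0.0001  0.0416] total [-0.      0.0003  0.1662]
```

>>> servo_tool(
  rows=[
    [-0.7,[0.0015,0.001,0.03],0],
    [-0.7,[0,0,0.045],0],
    [-0.7,[0,0,0.045],0],
    [-0.7,[0,0,0.03],0],
    [-0.7,[0,0,0.01],0],
  ],
)

```text
time: 17.53
position: [0.4553, -0.3758, 0.118]
tool_rot: [0.38, 0.925, 0.001, -0.002]
force: [-0.3, 0.6, 0.3]
finger_gap: 0.0798
grasp_force: 0.0
```

>>> servo_tool(
  rows=[
    [-0.7,[0,0,0],0],
    [0.3,[0,0,0],0],
    [0.3,[0,0,0],0],
    [0.3,[0,0,0],0],
    [0.3,[0,0,0],0],
  ],
)

```text
time: 17.95
position: [0.4567, -0.3789, 0.1226]
tool_rot: [0.381, 0.925, 0.0, 0.001]
force: [0.4, 0.4, -0.7]
finger_gap: 0.0568
grasp_force: 0.0
```

>>> servo_tool(
  rows=[
    [0.3,[0,0,0],0],
    [0.3,[0,0,0],0],
    [0.3,[0,0,0],0],
  ],
)

```text
time: 18.2
position: [0.4564, -0.3791, 0.1221]
tool_rot: [0.381, 0.925, -0.0, 0.001]
force: [-0.2, -1.8, 7.3]
finger_gap: 0.0499
grasp_force: 24.9
```

```bash
python3 go.py .455,-.380,.30 .427,.28,.30 .427,.28,.122
```

```text
t 18.2 p [ 0.4564 -0.3791  0.1221] yang 45.19 tilt -1.0 gap 0.0499 gf 24.9 q [ 0.03  0.47  0.73  1.9  -0.39  0.91  1.74]
[ 0.455 -0.38   0.3  ] rows 5 each [ 0.     -0.0004 -0.0445] total [ 2.000e-04 -2.000e-03 -2.224e-01]
[0.427 0.28  0.3  ] rows 19 each [ 0.0319  0.0295 -0.    ] total [ 6.063e-01  5.606e-01 -6.000e-04]
[0.427 0.28  0.122] rows 5 each [ 0.0001 -0.      0.0445] total [ 3.000e-04 -1.000e-04  2.225e-01]
```

>>> servo_tool(
  rows=[
    [0.3,[0,0,-0.02],0],
    [0.3,[0,0,-0.05],0],
    [0.3,[0,0,-0.05],0],
    [0.3,[0,0,-0.05],0],
    [0.3,[0,0,-0.05],0],
  ],
)

```text
time: 18.62
position: [0.4554, -0.3784, 0.2991]
tool_rot: [0.381, 0.924, -0.0, -0.0]
force: [1.3, 0.3, -2.3]
finger_gap: 0.0495
grasp_force: 24.9
```

>>> servo_tool(
  rows=[
    [0.3,[0.0279,0.0367,0],0],
    [0.3,[0.0279,0.0367,0],0],
    [0.3,[0.0279,0.0367,0],0],
    [0.3,[0.0279,0.0367,0],0],
    [0.3,[0.0279,0.0367,0],0],
  ],
)

```text
time: 19.03
position: [0.4799, -0.1941, 0.2974]
tool_rot: [0.381, 0.925, 0.0, 0.0]
force: [1.1, 0.7, -2.8]
finger_gap: 0.0495
grasp_force: 24.9
```

>>> servo_tool(
  rows=[
    [0.3,[0.0279,0.0367,0],0],
    [0.3,[0.0279,0.0367,0],0],
    [0.3,[0.0279,0.0367,0],0],
    [0.3,[0.0279,0.0367,0],0],
    [0.3,[0.0396,0.0252,0],0],
  ],
)

```text
time: 19.45
position: [0.4922, -0.0109, 0.2973]
tool_rot: [0.381, 0.925, -0.0, 0.0]
force: [0.3, 0.3, -3.6]
finger_gap: 0.0497
grasp_force: 24.9
```

>>> servo_tool(
  rows=[
    [0.3,[0.0396,0.0252,0],0],
    [0.3,[0.0396,0.0252,0],0],
    [0.3,[0.0396,0.0252,0],0],
    [0.3,[0.0396,0.0252,0],0],
    [0.3,[0.0396,0.0252,0],0],
  ],
)

```text
time: 19.87
position: [0.4491, 0.1717, 0.2974]
tool_rot: [0.381, 0.925, 0.0, -0.0]
force: [0.7, 0.1, -2.1]
finger_gap: 0.0497
grasp_force: 24.9
```

>>> servo_tool(
  rows=[
    [0.3,[0.0396,0.0252,0],0],
    [0.3,[0.0396,0.0252,0],0],
    [0.3,[0.0396,0.0252,0],0],
    [0.3,[0,0,0],0],
    [0.3,[0,0,0],0],
  ],
)

```text
time: 20.28
position: [0.4243, 0.2818, 0.2968]
tool_rot: [0.379, 0.925, -0.001, -0.0]
force: [0.1, -0.2, -3.4]
finger_gap: 0.0497
grasp_force: 25.0
```

```bash
python3 go.py .427,.28,.30 .427,.28,.122
```

```text
t 20.28 p [0.4243 0.2818 0.2968] yang 45.4 tilt -1.0 gap 0.0497 gf 25.0 q [-0.99  0.07  0.3   1.87 -0.02  1.21  0.11]
[0.427 0.28  0.3  ] rows 1 each [-0.004   0.0008 -0.004 ] total [-0.004   0.0008 -0.004 ]
[0.427 0.28  0.122] rows 5 each [0.     0.0001 0.0445] total [0.     0.0003 0.2225]
```

>>> servo_tool(
  rows=[
    [0.3,[-0.002,0.0005,0.045],0],
    [0.3,[0,0,0.05],0],
    [0.3,[0,0,0.05],0],
    [0.3,[0,0,0.045],0],
    [0.3,[0,0,0.02],0],
  ],
)

```text
time: 20.7
position: [0.4252, 0.2766, 0.1254]
tool_rot: [0.382, 0.924, -0.002, -0.001]
force: [-0.9, 0.0, -2.6]
finger_gap: 0.0499
grasp_force: 25.0
```

>>> servo_tool(
  rows=[
    [0.3,[0,0,0],0],
    [0.3,[0,0,0.002],0],
    [0.3,[0,0,0.002],0],
    [0.3,[0,0,0.001],0],
    [0.3,[0,0,0],0],
  ],
)

```text
time: 21.12
position: [0.4272, 0.2796, 0.1265]
tool_rot: [0.381, 0.925, 0.001, 0.0]
force: [0.2, 0.0, -1.7]
finger_gap: 0.0496
grasp_force: 25.0
```

>>> servo_tool(
  rows=[
    [0.3,[0,0,0.002],0],
    [0.3,[0,0,0.001],0],
    [0.3,[0,0,0.001],0],
    [0.3,[0,0,0],0],
    [0.3,[0,0,0],0],
  ],
)

```text
time: 21.53
position: [0.4267, 0.2793, 0.1222]
tool_rot: [0.381, 0.925, 0.0, 0.0]
force: [0.0, 1.1, -2.7]
finger_gap: 0.0495
grasp_force: 25.0
```

>>> servo_tool(
  rows=[
    [0.3,[0,0,0.0008],0],
    [0.3,[0,0,0],0],
    [0.3,[0,0,0],0],
  ],
)

```text
time: 21.78
position: [0.4267, 0.2794, 0.122]
tool_rot: [0.381, 0.925, 0.0, -0.0]
force: [-2.8, -0.6, 9.5]
finger_gap: 0.0498
grasp_force: 25.0
```

>>> servo_tool(
  rows=[
    [0.2,[0,0,0],0],
    [-0.6,[0,0,0],0],
    [-0.6,[0,0,0],0],
    [-0.6,[0,0,0],0],
    [-0.6,[0,0,0],0],
  ],
)

```text
time: 22.2
position: [0.4267, 0.2792, 0.1215]
tool_rot: [0.381, 0.925, -0.0, 0.0]
force: [-0.1, 1.1, 0.3]
finger_gap: 0.0727
grasp_force: 0.0
```

>>> servo_tool(
  rows=[
    [-0.6,[0,0,-0.02],0],
    [-0.6,[0,0,-0.045],0],
    [-0.6,[0,0,-0.045],0],
    [-0.6,[0,0,-0.05],0],
    [-0.6,[0,0,0],0],
  ],
)

```text
time: 22.62
position: [0.4291, 0.2808, 0.2563]
tool_rot: [0.381, 0.924, 0.004, 0.002]
force: [0.7, 0.8, 0.1]
finger_gap: 0.0749
grasp_force: 0.0
```

```bash
python3 - <<'E'
from h import *
for n in ("top","side"): cv2.imwrite(f"pics/{n}2.png",vision.get_image(n)[:,:,::-1])
T=cv2.imread("pics/top2.png");S=cv2.imread("pics/side2.png")
H=cv2.cvtColor(T,cv2.COLOR_BGR2HSV);HS=cv2.cvtColor(S,cv2.COLOR_BGR2HSV)
np.set_printoptions(precision=4,suppress=True)
m=cv2.inRange(H,(8,150,120),(22,255,255)); m[:,:330]=0;m[:165]=0; c=big(m); b=cv2.boundingRect(c);print(b,cv2.minEnclosingCircle(c))
# lit orange lid: right side and upper part belong to the top disc
for z in (.070,.074): print("top",plane("top",cv2.minEnclosingCircle(c)[0],z))
cv2.imwrite("pics/z2.png",np.hstack([cv2.resize(T[165:260,322:452],None,fx=3,fy=3,interpolation=2),cv2.resize(S[265:360,235:365],None,fx=3,fy=3,interpolation=2)]))
cv2.imwrite("pics/s2.png",cv2.resize(S[50:200,60:300],None,fx=2.5,fy=2.5))
E
python3 go.py .5,.29,.25
```

```text
(382, 193, 23, 22) ((392.5, 203.5), 11.510964393615723)
top [ 0.5164 -0.3211  0.07  ]
top [ 0.516  -0.3199  0.074 ]
t 22.72 p [0.4272 0.2798 0.2509] yang 45.21 tilt -1.0 gap 0.0752 gf 0.0 q [-0.99  0.11  0.31  1.93 -0.04  1.11  0.12]
[0.5  0.29 0.25] rows 3 each [-0.0185  0.0244  0.0004] total [-0.0556  0.0732  0.0013]
```

View pics/z2.png

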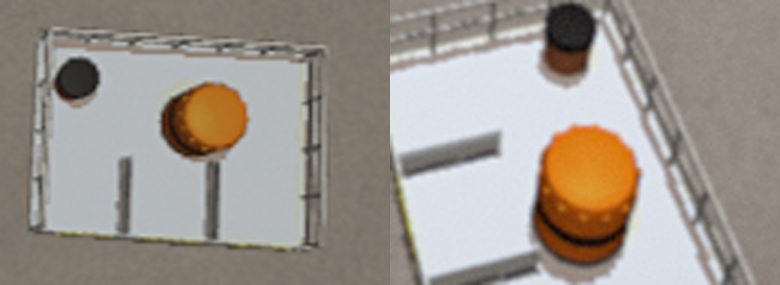

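View pics/s2.png

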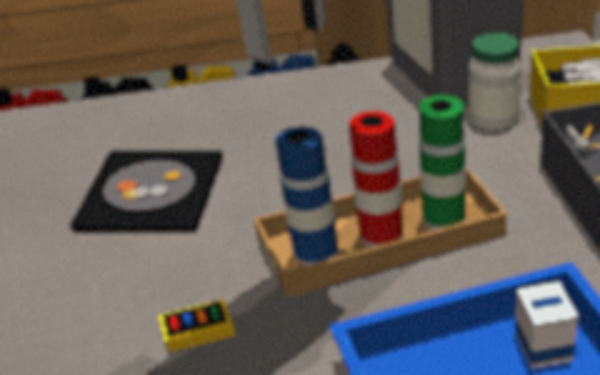

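All three cans stand upright in the carton. The filter lid centre is at about (393.4,203.5) in top and (301,321.5) in side.

```bash
python3 - <<'E'
from h import *
x,e=tri((393.4,203.5),(301.0,321.5)); print(x.round(4),e, plane("top",(393.4,203.5),.074).round(4),plane("side",(301.0,321.5),.074).round(4))
E
python3 go.py .516,-.321,.25 .516,-.321,.039
```

```text
[ 0.5169 -0.3238  0.0685] 0.0004797623794467431 [ 0.516  -0.3221  0.074 ] [ 0.5155 -0.3262  0.074 ]
t 22.72 p [0.4272 0.2798 0.2509] yang 45.21 tilt -1.0 gap 0.0752 gf 0.0 q [-0.99  0.11  0.31  1.93 -0.04  1.11  0.12]
[ 0.516 -0.321  0.25 ] rows 17 each [-0.0358 -0.0267 -0.    ] total [-6.079e-01 -4.547e-01 -5.000e-04]
[ 0.516 -0.321  0.039] rows 6 each [-0.     -0.0001  0.044 ] total [-1.000e-04 -8.000e-04  2.637e-01]
```

>>> servo_tool(
  rows=[
    [-0.8,[-0.0358,-0.0267,0],0],
    [-0.8,[-0.0358,-0.0267,0],0],
    [-0.8,[-0.0358,-0.0267,0],0],
    [-0.8,[-0.0358,-0.0267,0],0],
    [-0.8,[-0.0358,-0.0267,0],0],
  ],
)

```text
time: 23.13
position: [0.4522, 0.1007, 0.2483]
tool_rot: [0.381, 0.925, -0.001, -0.001]
force: [1.5, 0.9, 0.1]
finger_gap: 0.0843
grasp_force: 0.0
```

>>> servo_tool(
  rows=[
    [-0.9,[-0.0358,-0.0267,0],0],
    [-0.9,[-0.0358,-0.0267,0],0],
    [-0.9,[-0.0358,-0.0267,0],0],
    [-0.9,[-0.0358,-0.0267,0],0],
    [-0.9,[-0.0358,-0.0267,0],0],
  ],
)

```text
time: 23.55
position: [0.4786, -0.0759, 0.2485]
tool_rot: [0.381, 0.925, -0.0, -0.001]
force: [1.1, 0.3, 0.3]
finger_gap: 0.0893
grasp_force: 0.0
```

>>> servo_tool(
  rows=[
    [-0.9,[-0.0358,-0.0267,0],0],
    [-0.9,[-0.0358,-0.0267,0],0],
    [-0.9,[-0.0358,-0.0267,0],0],
    [-0.9,[-0.0358,-0.0267,0],0],
    [-0.9,[-0.0358,-0.0267,0],0],
  ],
)

```text
time: 23.97
position: [0.5052, -0.2523, 0.2482]
tool_rot: [0.381, 0.925, -0.0, -0.001]
force: [-0.0, 1.3, -0.2]
finger_gap: 0.0894
grasp_force: 0.0
```

>>> servo_tool(
  rows=[
    [-0.9,[-0.0358,-0.0267,0],0],
    [-0.9,[-0.0358,-0.0267,0],0],
    [-0.9,[0,0,0],0],
    [-0.9,[0,0,0],0],
    [-0.9,[0,0,0],0],
  ],
)

```text
time: 24.38
position: [0.5157, -0.321, 0.2482]
tool_rot: [0.381, 0.924, -0.0, -0.001]
force: [0.1, -0.7, 0.5]
finger_gap: 0.0892
grasp_force: 0.0
```

```bash
python3 go.py .516,-.322,.25 .516,-.322,.039;  python3 - <<'E'
from h import *
cv2.imwrite("pics/w2.png",vision.get_image("wrist")[:,:,::-1])
E
```

```text
t 24.38 p [ 0.5157 -0.321   0.2482] yang 45.17 tilt -1.0 gap 0.0892 gf 0.0 q [-0.15  0.35  0.78  1.75 -0.27  1.16  1.49]
[ 0.516 -0.322  0.25 ] rows 1 each [-0.0011 -0.0006 -0.0023] total [-0.0011 -0.0006 -0.0023]
[ 0.516 -0.322  0.039] rows 6 each [-0.0001  0.0001  0.044 ] total [-0.0005  0.0003  0.2637]
```

View pics/w2.png

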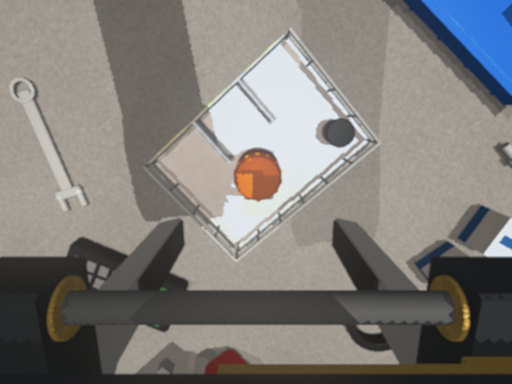

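The filter lid is at (258,175), centred within 2 mm by the wrist geometry. I'll descend and grip.

>>> servo_tool(
  rows=[
    [-0.9,[0,0,0.03],0],
    [-0.9,[0,0,0.05],0],
    [-0.9,[0,0,0.05],0],
    [-0.9,[0,0,0.05],0],
    [-0.9,[0,0,0.04],0],
  ],
)

```text
time: 24.85
position: [0.5159, -0.319, 0.0709]
tool_rot: [0.38, 0.925, 0.0, -0.001]
force: [1.6, -0.7, -0.7]
finger_gap: 0.0893
grasp_force: 0.0
```

>>> servo_tool(
  rows=[
    [-0.9,[0,0,0.02],0],
    [-0.9,[0,0,0.014],0],
    [-0.9,[0,0,0.005],0],
    [-0.9,[0,0,0],0],
    [-0.9,[0,0,0],0],
  ],
)

```text
time: 25.27
position: [0.517, -0.3214, 0.0434]
tool_rot: [0.381, 0.925, 0.0, 0.001]
force: [0.4, -0.3, 0.3]
finger_gap: 0.0894
grasp_force: 0.0
```

>>> servo_tool(
  rows=[
    [0.2,[0,0,0],0],
    [0.2,[0,0,0],0],
    [0.2,[0,0,0],0],
    [0.2,[0,0,0],0],
    [0.2,[0,0,0],0],
  ],
  newtons=30,
)

```text
time: 25.68
position: [0.5164, -0.3215, 0.0426]
tool_rot: [0.381, 0.925, 0.0, 0.0]
force: [-0.4, -0.2, 0.2]
finger_gap: 0.0597
grasp_force: 0.0
```

>>> servo_tool(
  rows=[
    [0.2,[0,0,0],0],
    [0.2,[0,0,0],0],
    [0.2,[0,0,0],0],
  ],
)

```text
time: 25.93
position: [0.5163, -0.3216, 0.0425]
tool_rot: [0.381, 0.925, 0.0, 0.0]
force: [-1.4, 0.5, 5.7]
finger_gap: 0.0554
grasp_force: 30.0
```

```bash
python3 go.py .516,-.322,.16 .502,.025,.16 .502,.025,.042
```

```text
t 25.93 p [ 0.5163 -0.3216  0.0425] yang 45.2 tilt -1.0 gap 0.0554 gf 30.0 q [-0.01  0.59  0.62  1.91 -0.47  0.79  1.66]
[ 0.516 -0.322  0.16 ] rows 4 each [-0.     -0.0002 -0.0367] total [-1.000e-04 -6.000e-04 -1.469e-01]
[0.502 0.025 0.16 ] rows 10 each [ 0.0318  0.0295 -0.    ] total [ 0.3181  0.2954 -0.    ]
[0.502 0.025 0.042] rows 4 each [ 0.     -0.      0.0369] total [ 0.     -0.      0.1475]
```

>>> servo_tool(
  rows=[
    [0.2,[0,0,-0.01],0],
    [0.2,[0,0,-0.04],0],
    [0.2,[0,0,-0.045],0],
    [0.2,[0,0,-0.045],0],
    [0.2,[0,0,-0.02],0],
  ],
)

```text
time: 26.35
position: [0.5169, -0.3226, 0.1746]
tool_rot: [0.381, 0.924, -0.0, 0.002]
force: [1.0, -1.4, -2.0]
finger_gap: 0.0553
grasp_force: 30.0
```

>>> servo_tool(
  rows=[
    [0.2,[0.0318,0.0295,0],0],
    [0.2,[0.0318,0.0295,0],0],
    [0.2,[0.0318,0.0295,0],0],
    [0.2,[0.0318,0.0295,0],0],
    [0.2,[0.0318,0.0295,0],0],
  ],
)

```text
time: 26.77
position: [0.5085, -0.1466, 0.1705]
tool_rot: [0.381, 0.924, 0.0, -0.0]
force: [1.7, -1.0, -2.7]
finger_gap: 0.0552
grasp_force: 30.0
```

>>> servo_tool(
  rows=[
    [0.2,[0.0318,0.0295,0],0],
    [0.2,[0.0318,0.0295,0],0],
    [0.2,[0.0318,0.0295,0],0],
    [0.2,[0.0318,0.0295,0],0],
    [0.2,[0.0318,0.0295,0],0],
  ],
)

```text
time: 27.18
position: [0.5014, 0.0268, 0.1706]
tool_rot: [0.381, 0.925, 0.0, -0.0]
force: [-0.3, 0.0, -2.4]
finger_gap: 0.0554
grasp_force: 30.0
```

>>> servo_tool(
  rows=[
    [0.2,[0,0,0],0],
    [0.2,[0,0,0],0],
    [0.2,[0,0,0],0],
    [0.2,[0,0,0],0],
  ],
)

```text
time: 27.52
position: [0.502, 0.0241, 0.1704]
tool_rot: [0.382, 0.924, -0.0, 0.0]
force: [-0.3, -0.3, -3.3]
finger_gap: 0.056
grasp_force: 30.0
```

```bash
python3 go.py .502,.025,.17 .502,.025,.0425
```

```text
t 27.52 p [0.502  0.0241 0.1704] yang 45.11 tilt -1.0 gap 0.056 gf 30.0 q [-0.78  0.21  0.7   2.05 -0.17  0.93  0.8 ]
[0.502 0.025 0.17 ] rows 1 each [0.0008 0.0008 0.0005] total [0.0008 0.0008 0.0005]
[0.502 0.025 0.042] rows 4 each [0.     0.     0.0398] total [0.     0.     0.1594]
```

>>> servo_tool(
  rows=[
    [0.2,[0,0,0.03],0],
    [0.2,[0,0,0.04],0],
    [0.2,[0,0,0.04],0],
    [0.2,[0,0,0.03],0],
    [0.2,[0,0,0.01],0],
  ],
)

```text
time: 27.93
position: [0.5003, 0.0236, 0.0474]
tool_rot: [0.382, 0.924, -0.002, -0.001]
force: [-1.3, 0.2, -3.2]
finger_gap: 0.0554
grasp_force: 30.0
```

>>> servo_tool(
  rows=[
    [0.2,[0,0,0.003],0],
    [0.2,[0,0,0.002],0],
    [0.2,[0,0,0.002],0],
    [0.2,[0,0,0.001],0],
    [0.2,[0,0,0],0],
  ],
)

```text
time: 28.35
position: [0.5027, 0.0254, 0.0448]
tool_rot: [0.381, 0.925, 0.001, 0.001]
force: [0.1, 0.3, -2.8]
finger_gap: 0.0556
grasp_force: 30.0
```

>>> servo_tool(
  rows=[
    [0.2,[0,0,0.001],0],
    [0.2,[0,0,0],0],
    [0.2,[0,0,0],0],
  ],
)

```text
time: 28.6
position: [0.5021, 0.0254, 0.0433]
tool_rot: [0.381, 0.925, 0.0, 0.0]
force: [-0.6, 0.2, -2.4]
finger_gap: 0.0559
grasp_force: 30.0
```

>>> servo_tool(
  rows=[
    [0.2,[0,0,0.001],0],
    [0.2,[0,0,0],0],
    [0.2,[0,0,0],0],
  ],
)

```text
time: 28.85
position: [0.5022, 0.0253, 0.0425]
tool_rot: [0.381, 0.925, 0.0, 0.0]
force: [-1.0, 1.8, 4.2]
finger_gap: 0.0557
grasp_force: 30.0
```

>>> servo_tool(
  rows=[
    [0.2,[0,0,0.0007],0],
    [0.2,[0,0,0],0],
    [0.2,[0,0,0],0],
  ],
)

```text
time: 29.1
position: [0.5022, 0.0253, 0.0424]
tool_rot: [0.381, 0.925, 0.0, -0.0]
force: [-6.7, 0.2, 21.0]
finger_gap: 0.0553
grasp_force: 30.1
```

>>> servo_tool(
  rows=[
    [0.2,[0,0,-0.0009],0],
    [0.1,[0,0,0],0],
    [-0.7,[0,0,0],0],
    [-0.7,[0,0,0],0],
    [-0.7,[0,0,0],0],
  ],
)

```text
time: 29.52
position: [0.5021, 0.0252, 0.0424]
tool_rot: [0.381, 0.925, -0.0, -0.0]
force: [0.8, -0.1, 0.6]
finger_gap: 0.0719
grasp_force: 0.0
```

>>> servo_tool(
  rows=[
    [-0.7,[0,0,0],0],
    [-0.7,[0,0,-0.02],0],
    [-0.7,[0,0,-0.04],0],
    [-0.7,[0,0,-0.05],0],
    [-0.7,[0,0,-0.05],0],
  ],
)

```text
time: 29.93
position: [0.5013, 0.0245, 0.1714]
tool_rot: [0.381, 0.924, -0.001, -0.001]
force: [1.2, 1.4, 0.1]
finger_gap: 0.0797
grasp_force: 0.0
```

>>> servo_tool(
  rows=[
    [-0.7,[0,0,-0.05],0],
    [-0.7,[0,0,-0.05],0],
    [-0.7,[0,0,0],0],
    [-0.7,[0,0,0],0],
  ],
)

```text
time: 30.27
position: [0.503, 0.0256, 0.2523]
tool_rot: [0.381, 0.925, 0.002, 0.001]
force: [0.8, -0.4, -1.2]
finger_gap: 0.0802
grasp_force: 0.0
```

>>> servo_tool(
  rows=[
    [-0.7,[0.0365,0.0199,0],0],
    [-0.7,[0.0365,0.0199,0],0],
    [-0.7,[0.0365,0.0199,0],0],
    [-0.7,[0.0365,0.0199,0],0],
    [-0.7,[0.0365,0.0199,0],0],
  ],
)

```text
time: 30.68
position: [0.4532, 0.1857, 0.2493]
tool_rot: [0.381, 0.925, -0.001, -0.001]
force: [1.8, -0.5, 0.3]
finger_gap: 0.0798
grasp_force: 0.0
```

>>> servo_tool(
  rows=[
    [-0.7,[0.0365,0.0199,0],0],
    [-0.7,[0.0365,0.0199,0],0],
    [-0.7,[0.0365,0.0199,0],0],
    [-0.7,[0,0,0],0],
    [-0.7,[0,0,0],0],
  ],
)

```text
time: 31.1
position: [0.4249, 0.2812, 0.2489]
tool_rot: [0.38, 0.925, -0.001, -0.0]
force: [-0.1, -1.2, -1.1]
finger_gap: 0.0797
grasp_force: 0.0
```

```bash
python3 go.py .4267,.2793,.25 .4267,.2793,.122
python3 - <<'E'
from h import *
im=vision.get_image("side")[:,:,::-1]; w=vision.get_image("wrist")[:,:,::-1]
cv2.imwrite("pics/f3.png",np.hstack([cv2.resize(im[140:240,180:330],None,fx=2.6,fy=2.6),cv2.resize(w,(347,260))]))
E
```

```text
t 31.1 p [0.4249 0.2812 0.2489] yang 45.38 tilt -1.0 gap 0.0797 gf 0.0 q [-1.19  0.11  0.52  1.94 -0.06  1.11  0.15]
[0.427 0.279 0.25 ] rows 1 each [-0.0033 -0.0001 -0.0014] total [-0.0033 -0.0001 -0.0014]
[0.427 0.279 0.122] rows 4 each [0.     0.0001 0.04  ] total [1.0e-04 4.0e-04 1.6e-01]
```

View pics/f3.png

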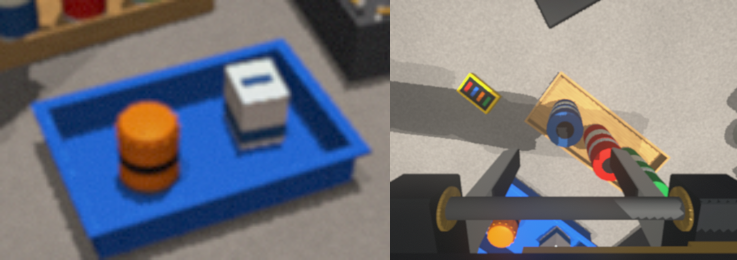

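The filter stands upright in the blue tray, clear of the bulb box, and the blue can is centred under the gripper.

>>> servo_tool(
  rows=[
    [-0.7,[-0.0015,0,0.03],0],
    [-0.7,[0,0,0.045],0],
    [-0.7,[0,0,0.045],0],
    [-0.7,[0,0,0.03],0],
    [-0.7,[0,0,0.01],0],
  ],
)

```text
time: 31.62
position: [0.4258, 0.2765, 0.1191]
tool_rot: [0.382, 0.924, -0.002, -0.001]
force: [-0.7, -1.0, -0.2]
finger_gap: 0.0802
grasp_force: 0.0
```

>>> servo_tool(
  rows=[
    [-0.7,[0,0,0],0],
    [0.3,[0,0,0],0],
    [0.3,[0,0,0],0],
    [0.3,[0,0,0],0],
    [0.3,[0,0,0],0],
  ],
  newtons=25,
)

```text
time: 32.03
position: [0.4274, 0.2798, 0.1236]
tool_rot: [0.381, 0.925, 0.001, 0.0]
force: [0.5, -0.3, -0.4]
finger_gap: 0.0566
grasp_force: 0.0
```

>>> servo_tool(
  rows=[
    [0.3,[0,0,0],0],
    [0.3,[0,0,0],0],
    [0.3,[0,0,0],0],
  ],
)

```text
time: 32.28
position: [0.4271, 0.2796, 0.1232]
tool_rot: [0.381, 0.925, 0.0, 0.0]
force: [-1.5, -1.6, 8.5]
finger_gap: 0.0494
grasp_force: 25.0
```

>>> servo_tool(
  rows=[
    [0.3,[0,0,-0.02],0],
    [0.3,[0,0,-0.05],0],
    [0.3,[0,0,-0.05],0],
    [0.3,[0,0,-0.05],0],
    [0.3,[0,0,-0.05],0],
  ],
)

```text
time: 32.7
position: [0.4265, 0.2787, 0.3005]
tool_rot: [0.381, 0.924, -0.0, -0.0]
force: [1.6, 0.7, -2.1]
finger_gap: 0.0497
grasp_force: 25.0
```

>>> servo_tool(
  rows=[
    [0.3,[0,0,0],0],
    [0.3,[0,0,0],0],
  ],
)

```text
time: 32.87
position: [0.4275, 0.28, 0.3002]
tool_rot: [0.381, 0.925, 0.002, 0.0]
force: [-0.5, 0.4, -4.0]
finger_gap: 0.0493
grasp_force: 25.0
```

```bash
python3 go.py .5,-.05,.298 .4555,-.3795,.298
```

```text
t 32.87 p [0.4275 0.28   0.3002] yang 45.22 tilt -0.99999 gap 0.0493 gf 25.0 q [-1.21  0.06  0.53  1.87 -0.04  1.21  0.13]
[ 0.5   -0.05   0.298] rows 10 each [-0.0355 -0.0229  0.0002] total [-0.3549 -0.2289  0.0016]
[ 0.456 -0.38   0.298] rows 10 each [-0.0251 -0.0332 -0.0001] total [-0.2506 -0.3315 -0.0015]
```

>>> servo_tool(
  rows=[
    [0.3,[-0.0355,-0.0229,0],0],
    [0.3,[-0.0355,-0.0229,0],0],
    [0.3,[-0.0355,-0.0229,0],0],
    [0.3,[-0.0355,-0.0229,0],0],
    [0.3,[-0.0355,-0.0229,0],0],
  ],
)

```text
time: 33.28
position: [0.4623, 0.1125, 0.2969]
tool_rot: [0.381, 0.925, -0.001, -0.001]
force: [1.2, 0.8, -2.8]
finger_gap: 0.0497
grasp_force: 25.0
```

>>> servo_tool(
  rows=[
    [0.3,[-0.0355,-0.0229,0],0],
    [0.3,[-0.0355,-0.0229,0],0],
    [0.3,[-0.0355,-0.0229,0],0],
    [0.3,[-0.0355,-0.0229,0],0],
    [0.3,[-0.0355,-0.0229,0],0],
  ],
)

```text
time: 33.7
position: [0.4985, -0.0524, 0.2972]
tool_rot: [0.381, 0.925, -0.0, -0.001]
force: [1.4, 0.7, -2.9]
finger_gap: 0.0495
grasp_force: 25.0
```

>>> servo_tool(
  rows=[
    [0.3,[-0.0251,-0.0332,0],0],
    [0.3,[-0.0251,-0.0332,0],0],
    [0.3,[-0.0251,-0.0332,0],0],
    [0.3,[-0.0251,-0.0332,0],0],
    [0.3,[-0.0251,-0.0332,0],0],
  ],
)

```text
time: 34.12
position: [0.4757, -0.2169, 0.2972]
tool_rot: [0.381, 0.925, -0.0, -0.001]
force: [0.4, 0.4, -3.2]
finger_gap: 0.0497
grasp_force: 25.0
```

>>> servo_tool(
  rows=[
    [0.3,[-0.0251,-0.0332,0],0],
    [0.3,[-0.0251,-0.0332,0],0],
    [0.3,[-0.0251,-0.0332,0],0],
    [0.3,[-0.0251,-0.0332,0],0],
    [0.3,[-0.0251,-0.0332,0],0],
  ],
)

```text
time: 34.53
position: [0.4538, -0.3817, 0.2966]
tool_rot: [0.381, 0.925, -0.0, -0.001]
force: [1.0, 0.5, -1.6]
finger_gap: 0.0499
grasp_force: 25.0
```

>>> servo_tool(
  rows=[
    [0.3,[0,0,0],0],
    [0.3,[0,0,0],0],
    [0.3,[0,0,0],0],
  ],
)

```text
time: 34.78
position: [0.4541, -0.3803, 0.2971]
tool_rot: [0.381, 0.924, -0.0, -0.001]
force: [0.1, 0.2, -3.3]
finger_gap: 0.0493
grasp_force: 25.0
```

```bash
python3 go.py .4555,-.3795,.298 .4555,-.3795,.1232
```

```text
t 34.78 p [ 0.4541 -0.3803  0.2971] yang 45.15 tilt -1.0 gap 0.0493 gf 25.0 q [-0.2   0.34  1.02  1.72 -0.3   1.25  1.68]
[ 0.456 -0.38   0.298] rows 1 each [-0.0005  0.002  -0.0012] total [-0.0005  0.002  -0.0012]
[ 0.456 -0.38   0.123] rows 5 each [-0.0001  0.      0.0437] total [-4.000e-04  2.000e-04  2.185e-01]
```

>>> servo_tool(
  rows=[
    [0.3,[0,0.0015,0.045],0],
    [0.3,[0,0,0.05],0],
    [0.3,[0,0,0.05],0],
    [0.3,[0,0,0.045],0],
    [0.3,[0,0,0.018],0],
  ],
)

```text
time: 35.2
position: [0.4545, -0.3764, 0.1274]
tool_rot: [0.38, 0.925, 0.001, -0.003]
force: [-0.5, -0.0, -3.0]
finger_gap: 0.0497
grasp_force: 25.0
```

>>> servo_tool(
  rows=[
    [0.3,[0,0,0],0],
    [0.3,[0,0,0.002],0],
    [0.3,[0,0,0.002],0],
    [0.3,[0,0,0.002],0],
    [0.3,[0,0,0],0],
  ],
)

```text
time: 35.62
position: [0.4562, -0.3801, 0.1284]
tool_rot: [0.381, 0.925, 0.0, 0.001]
force: [1.1, 0.5, -3.0]
finger_gap: 0.0498
grasp_force: 25.0
```

>>> servo_tool(
  rows=[
    [0.3,[0,0,0.001],0],
    [0.3,[0,0,0.001],0],
    [0.3,[0,0,0],0],
    [0.3,[0,0,0],0],
  ],
)

```text
time: 35.95
position: [0.4555, -0.3799, 0.1258]
tool_rot: [0.381, 0.925, -0.0, 0.0]
force: [-0.2, 0.7, -2.4]
finger_gap: 0.0495
grasp_force: 25.0
```

>>> servo_tool(
  rows=[
    [0.3,[0,0,0.001],0],
    [0.3,[0,0,0.001],0],
    [0.3,[0,0,0.001],0],
    [0.3,[0,0,0],0],
    [0.3,[0,0,0],0],
  ],
)

```text
time: 36.37
position: [0.4555, -0.38, 0.1233]
tool_rot: [0.381, 0.925, -0.0, 0.0]
force: [-0.6, -0.9, -0.7]
finger_gap: 0.0497
grasp_force: 25.0
```

>>> servo_tool(
  rows=[
    [0.3,[0,0,0.0005],0],
    [0.3,[0,0,0],0],
    [0.3,[0,0,0],0],
  ],
)

```text
time: 36.62
position: [0.4557, -0.3802, 0.1232]
tool_rot: [0.381, 0.925, -0.0, 0.0]
force: [-0.4, 0.1, 5.1]
finger_gap: 0.0497
grasp_force: 25.0
```

>>> servo_tool(
  rows=[
    [0.2,[0,0,0],0],
    [-0.6,[0,0,0],0],
    [-0.6,[0,0,0],0],
    [-0.6,[0,0,0],0],
    [-0.6,[0,0,0],0],
  ],
)

```text
time: 37.03
position: [0.4555, -0.3798, 0.1228]
tool_rot: [0.381, 0.925, -0.0, -0.0]
force: [1.1, 0.6, -0.1]
finger_gap: 0.0723
grasp_force: 0.0
```

>>> servo_tool(
  rows=[
    [-0.6,[0,0,-0.02],0],
    [-0.6,[0,0,-0.045],0],
    [-0.6,[0,0,-0.045],0],
    [-0.6,[0,0,-0.05],0],
    [-0.6,[0,0,0],0],
  ],
)

```text
time: 37.45
position: [0.4569, -0.3823, 0.2573]
tool_rot: [0.381, 0.924, -0.0, 0.004]
force: [1.1, -0.2, 0.7]
finger_gap: 0.0753
grasp_force: 0.0
```

>>> servo_tool(
  rows=[
    [-0.7,[0.0305,0.0354,0],0],
    [-0.7,[0.0305,0.0354,0],0],
    [-0.7,[0.0305,0.0354,0],0],
    [-0.7,[0.0305,0.0354,0],0],
    [-0.7,[0.0305,0.0354,0],0],
  ],
)

```text
time: 37.87
position: [0.4684, -0.1918, 0.2506]
tool_rot: [0.381, 0.924, 0.0, -0.0]
force: [0.8, 0.7, 0.5]
finger_gap: 0.08
grasp_force: 0.0
```

>>> servo_tool(
  rows=[
    [-0.7,[0.0305,0.0354,0],0],
    [-0.7,[0.0305,0.0354,0],0],
    [-0.7,[0.0305,0.0354,0],0],
    [-0.7,[0.0305,0.0354,0],0],
    [-0.7,[0.0305,0.0354,0],0],
  ],
)

```text
time: 38.28
position: [0.4816, -0.005, 0.2511]
tool_rot: [0.381, 0.925, 0.001, 0.0]
force: [-0.2, 0.2, -0.0]
finger_gap: 0.08
grasp_force: 0.0
```

>>> servo_tool(
  rows=[
    [-0.7,[0.0305,0.0354,0],0],
    [-0.7,[0.0305,0.0354,0],0],
    [-0.7,[0.0305,0.0354,0],0],
    [-0.7,[0.0305,0.0354,0],0],
    [-0.7,[0.0305,0.0354,0],0],
  ],
)

```text
time: 38.7
position: [0.4948, 0.1814, 0.2509]
tool_rot: [0.381, 0.925, 0.0, -0.0]
force: [0.3, 0.0, 0.3]
finger_gap: 0.08
grasp_force: 0.0
```

>>> servo_tool(
  rows=[
    [-0.7,[0.0305,0.0354,0],0],
    [-0.7,[0.0305,0.0354,0],0],
    [-0.7,[0.0305,0.0354,0],0],
    [-0.7,[0,0,0],0],
    [-0.7,[0,0,0],0],
  ],
)

```text
time: 39.12
position: [0.5026, 0.2932, 0.2501]
tool_rot: [0.38, 0.925, -0.001, 0.0]
force: [-0.0, -0.8, 0.4]
finger_gap: 0.0794
grasp_force: 0.0
```

```bash
python3 go.py .506,.2912,.25 .506,.2912,.122
```

```text
t 39.12 p [0.5026 0.2932 0.2501] yang 45.39 tilt -1.0 gap 0.0794 gf 0.0 q [-1.25  0.29  0.76  1.8  -0.22  1.14  0.37]
[0.506 0.291 0.25 ] rows 1 each [-0.0048  0.0012  0.0001] total [-0.0048  0.0012  0.0001]
[0.506 0.291 0.122] rows 4 each [0.   0.   0.04] total [1.0e-04 2.0e-04 1.6e-01]
```

>>> servo_tool(
  rows=[
    [-0.7,[-0.0025,0.0006,0.03],0],
    [-0.7,[0,0,0.045],0],
    [-0.7,[0,0,0.045],0],
    [-0.7,[0,0,0.03],0],
    [-0.7,[0,0,0.0115],0],
  ],
)

```text
time: 39.53
position: [0.5034, 0.288, 0.1187]
tool_rot: [0.382, 0.924, -0.002, -0.001]
force: [-0.3, -0.8, -0.7]
finger_gap: 0.08
grasp_force: 0.0
```

>>> servo_tool(
  rows=[
    [-0.7,[0,0,0],0],
    [0.3,[0,0,0],0],
    [0.3,[0,0,0],0],
    [0.3,[0,0,0],0],
    [0.3,[0,0,0],0],
  ],
  newtons=25,
)

```text
time: 39.95
position: [0.5053, 0.2907, 0.1229]
tool_rot: [0.381, 0.925, 0.001, 0.0]
force: [0.4, 0.4, 0.4]
finger_gap: 0.0565
grasp_force: 0.0
```

>>> servo_tool(
  rows=[
    [0.3,[0,0,0],0],
    [0.3,[0,0,0],0],
    [0.3,[0,0,0],0],
  ],
)

```text
time: 40.2
position: [0.5051, 0.2905, 0.1224]
tool_rot: [0.381, 0.925, 0.001, 0.0]
force: [-1.1, -0.9, 7.8]
finger_gap: 0.0497
grasp_force: 25.0
```

>>> servo_tool(
  rows=[
    [0.3,[0,0,-0.02],0],
    [0.3,[0,0,-0.05],0],
    [0.3,[0,0,-0.05],0],
    [0.3,[0,0,-0.05],0],
    [0.3,[0,0,-0.05],0],
  ],
)

```text
time: 40.62
position: [0.5045, 0.2897, 0.2996]
tool_rot: [0.381, 0.924, -0.0, -0.0]
force: [1.2, 1.6, -1.4]
finger_gap: 0.0498
grasp_force: 25.0
```

>>> servo_tool(
  rows=[
    [0.3,[0,0,0],0],
    [0.3,[0,0,0],0],
  ],
)

```text
time: 40.78
position: [0.5055, 0.2908, 0.2995]
tool_rot: [0.381, 0.925, 0.002, 0.0]
force: [-0.7, 0.3, -2.6]
finger_gap: 0.0495
grasp_force: 25.0
```

```bash
python3 go.py .459,-.2975,.298
```

```text
t 40.78 p [0.5055 0.2908 0.2995] yang 45.22 tilt -0.99999 gap 0.0495 gf 25.0 q [-1.28  0.25  0.79  1.74 -0.19  1.23  0.35]
[ 0.459 -0.298  0.298] rows 17 each [-0.028  -0.0331 -0.    ] total [-4.767e-01 -5.629e-01 -5.000e-04]
```

>>> servo_tool(
  rows=[
    [0.3,[-0.028,-0.0331,0],0],
    [0.3,[-0.028,-0.0331,0],0],
    [0.3,[-0.028,-0.0331,0],0],
    [0.3,[-0.028,-0.0331,0],0],
    [0.3,[-0.028,-0.0331,0],0],
  ],
)

```text
time: 41.2
position: [0.4897, 0.1158, 0.2961]
tool_rot: [0.381, 0.925, -0.001, -0.001]
force: [1.1, -0.9, -2.1]
finger_gap: 0.0494
grasp_force: 25.0
```

>>> servo_tool(
  rows=[
    [0.3,[-0.028,-0.0331,0],0],
    [0.3,[-0.028,-0.0331,0],0],
    [0.3,[-0.028,-0.0331,0],0],
    [0.3,[-0.028,-0.0331,0],0],
    [0.3,[-0.028,-0.0331,0],0],
  ],
)

```text
time: 41.62
position: [0.4758, -0.0569, 0.2964]
tool_rot: [0.381, 0.925, -0.0, -0.001]
force: [0.8, -1.1, -0.9]
finger_gap: 0.0498
grasp_force: 25.0
```

```bash
python3 go.py .459,-.2975,.298
```

```text
t 41.62 p [ 0.4758 -0.0569  0.2964] yang 45.23 tilt -1.0 gap 0.0498 gf 25.0 q [-1.03 -0.03  1.02  1.95  0.03  1.21  0.77]
[ 0.459 -0.298  0.298] rows 7 each [-0.0281 -0.0326 -0.0003] total [-0.1969 -0.2284 -0.002 ]
```

>>> servo_tool(
  rows=[
    [0.3,[-0.0281,-0.0326,0],0],
    [0.3,[-0.0281,-0.0326,0],0],
    [0.3,[-0.0281,-0.0326,0],0],
    [0.3,[-0.0281,-0.0326,0],0],
    [0.3,[-0.0281,-0.0326,0],0],
  ],
)

```text
time: 42.03
position: [0.4642, -0.2281, 0.2967]
tool_rot: [0.381, 0.925, 0.0, -0.0]
force: [0.2, 0.8, -3.0]
finger_gap: 0.0498
grasp_force: 25.0
```

>>> servo_tool(
  rows=[
    [0.3,[-0.0281,-0.0326,0],0],
    [0.3,[-0.0281,-0.0326,0],0],
    [0.3,[0,0,0],0],
    [0.3,[0,0,0],0],
    [0.3,[0,0,0],0],
  ],
)

```text
time: 42.45
position: [0.4597, -0.2936, 0.2966]
tool_rot: [0.382, 0.924, -0.0, -0.001]
force: [0.7, 0.8, -1.5]
finger_gap: 0.0499
grasp_force: 25.0
```

```bash
python3 go.py .459,-.2975,.298 .459,-.2975,.1224
```

```text
t 42.45 p [ 0.4597 -0.2936  0.2966] yang 45.14 tilt -1.0 gap 0.0499 gf 25.0 q [-0.52  0.26  1.18  1.82 -0.25  1.23  1.52]
[ 0.459 -0.298  0.298] rows 1 each [-0.0028 -0.0041 -0.0018] total [-0.0028 -0.0041 -0.0018]
[ 0.459 -0.298  0.122] rows 5 each [-0.0001  0.0001  0.0439] total [-0.0003  0.0003  0.2195]
```

>>> servo_tool(
  rows=[
    [0.3,[-0.0028,-0.003,0.045],0],
    [0.3,[0,0,0.05],0],
    [0.3,[0,0,0.05],0],
    [0.3,[0,0,0.045],0],
    [0.3,[0,0,0.018],0],
  ],
)

```text
time: 42.87
position: [0.459, -0.2935, 0.1267]
tool_rot: [0.38, 0.925, 0.0, -0.003]
force: [-0.8, 0.7, -1.6]
finger_gap: 0.0499
grasp_force: 25.0
```

>>> servo_tool(
  rows=[
    [0.3,[0,0,0],0],
    [0.3,[0,0,0.002],0],
    [0.3,[0,0,0.002],0],
    [0.3,[0,0,0.002],0],
    [0.3,[0,0,0],0],
  ],
)

```text
time: 43.28
position: [0.4611, -0.2968, 0.1273]
tool_rot: [0.381, 0.925, 0.0, 0.001]
force: [-0.5, 0.8, -1.8]
finger_gap: 0.0494
grasp_force: 25.0
```

>>> servo_tool(
  rows=[
    [0.3,[0,0,0.001],0],
    [0.3,[0,0,0.001],0],
    [0.3,[0,0,0.001],0],
    [0.3,[0,0,0],0],
    [0.3,[0,0,0],0],
  ],
)

```text
time: 43.7
position: [0.4603, -0.2972, 0.1241]
tool_rot: [0.381, 0.925, -0.0, -0.0]
force: [0.1, -0.1, -2.0]
finger_gap: 0.0496
grasp_force: 25.0
```

>>> servo_tool(
  rows=[
    [0.3,[0,0,0.001],0],
    [0.3,[0,0,0.001],0],
    [0.3,[0,0,0],0],
    [0.3,[0,0,0],0],
  ],
)

```text
time: 44.03
position: [0.4603, -0.2972, 0.1225]
tool_rot: [0.381, 0.925, -0.0, 0.0]
force: [0.2, 0.1, -1.2]
finger_gap: 0.0496
grasp_force: 25.0
```

>>> servo_tool(
  rows=[
    [0.3,[0,0,0.0005],0],
    [0.3,[0,0,0],0],
    [0.3,[0,0,0],0],
  ],
)

```text
time: 44.28
position: [0.4605, -0.2975, 0.1224]
tool_rot: [0.381, 0.925, -0.0, 0.0]
force: [-1.4, -0.5, 5.5]
finger_gap: 0.0497
grasp_force: 25.0
```

>>> servo_tool(
  rows=[
    [0.2,[0,0,0],0],
    [-0.6,[0,0,0],0],
    [-0.6,[0,0,0],0],
    [-0.6,[0,0,0],0],
    [-0.6,[0,0,0],0],
  ],
)

```text
time: 44.7
position: [0.4602, -0.2971, 0.122]
tool_rot: [0.381, 0.925, -0.0, -0.0]
force: [0.0, -0.9, -0.2]
finger_gap: 0.0726
grasp_force: 0.0
```

>>> servo_tool(
  rows=[
    [-0.6,[0,0,-0.02],0],
    [-0.6,[0,0,-0.045],0],
    [-0.6,[0,0,-0.045],0],
    [-0.6,[0,0,-0.05],0],
    [-0.6,[0,0,0],0],
  ],
)

```text
time: 45.12
position: [0.462, -0.2993, 0.256]
tool_rot: [0.382, 0.924, 0.0, 0.003]
force: [0.4, 0.3, 0.4]
finger_gap: 0.0749
grasp_force: 0.0
```

>>> servo_tool(
  rows=[
    [-0.7,[0.0233,0.0356,0],0],
    [-0.7,[0.0233,0.0356,0],0],
    [-0.7,[0.0233,0.0356,0],0],
    [-0.7,[0.0233,0.0356,0],0],
    [-0.7,[0.0233,0.0356,0],0],
  ],
)

```text
time: 45.53
position: [0.4945, -0.1288, 0.2501]
tool_rot: [0.381, 0.924, 0.0, 0.0]
force: [0.6, 0.1, -0.3]
finger_gap: 0.0798
grasp_force: 0.0
```

>>> servo_tool(
  rows=[
    [-0.7,[0.0233,0.0356,0],0],
    [-0.7,[0.0233,0.0356,0],0],
    [-0.7,[0.0233,0.0356,0],0],
    [-0.7,[0.0233,0.0356,0],0],
    [-0.7,[0.0233,0.0356,0],0],
  ],
)

```text
time: 45.95
position: [0.5287, 0.0383, 0.2501]
tool_rot: [0.381, 0.925, 0.0, -0.0]
force: [0.8, -0.2, 0.4]
finger_gap: 0.0799
grasp_force: 0.0
```

>>> servo_tool(
  rows=[
    [-0.7,[0.0233,0.0356,0],0],
    [-0.7,[0.0233,0.0356,0],0],
    [-0.7,[0.0233,0.0356,0],0],
    [-0.7,[0.0233,0.0356,0],0],
    [-0.7,[0.0233,0.0356,0],0],
  ],
)

```text
time: 46.37
position: [0.5629, 0.2049, 0.2499]
tool_rot: [0.381, 0.925, 0.0, -0.0]
force: [0.3, -0.7, -0.1]
finger_gap: 0.0797
grasp_force: 0.0
```

>>> servo_tool(
  rows=[
    [-0.7,[0.0233,0.0356,0],0],
    [-0.7,[0.0233,0.0356,0],0],
    [-0.7,[0.0233,0.0356,0],0],
    [-0.7,[0,0,0],0],
    [-0.7,[0,0,0],0],
  ],
)

```text
time: 46.78
position: [0.5832, 0.305, 0.2491]
tool_rot: [0.38, 0.925, -0.001, 0.0]
force: [-0.1, -1.2, -0.2]
finger_gap: 0.0803
grasp_force: 0.0
```

```bash
python3 go.py .5855,.3024,.25 .5855,.3024,.122
```

```text
t 46.78 p [0.5832 0.305  0.2491] yang 45.37 tilt -1.0 gap 0.0803 gf 0.0 q [-1.27  0.54  1.01  1.63 -0.48  1.24  0.63]
[0.586 0.302 0.25 ] rows 1 each [-0.0043 -0.0002 -0.0011] total [-0.0043 -0.0002 -0.0011]
[0.586 0.302 0.122] rows 4 each [0.     0.0001 0.04  ] total [1.0e-04 2.0e-04 1.6e-01]
```

>>> servo_tool(
  rows=[
    [-0.7,[-0.0022,0,0.03],0],
    [-0.7,[0,0,0.045],0],
    [-0.7,[0,0,0.045],0],
    [-0.7,[0,0,0.03],0],
    [-0.7,[0,0,0.0105],0],
  ],
)

```text
time: 47.2
position: [0.583, 0.3, 0.1184]
tool_rot: [0.382, 0.924, -0.002, -0.001]
force: [-0.2, -1.4, -0.1]
finger_gap: 0.08
grasp_force: 0.0
```

>>> servo_tool(
  rows=[
    [-0.7,[0,0,0],0],
    [0.3,[0,0,0],0],
    [0.3,[0,0,0],0],
    [0.3,[0,0,0],0],
    [0.3,[0,0,0],0],
  ],
  newtons=25,
)

```text
time: 47.62
position: [0.5852, 0.3021, 0.123]
tool_rot: [0.381, 0.925, 0.001, 0.0]
force: [0.2, -0.4, -1.0]
finger_gap: 0.0565
grasp_force: 0.0
```

>>> servo_tool(
  rows=[
    [0.3,[0,0,0],0],
    [0.3,[0,0,0],0],
    [0.3,[0,0,0],0],
  ],
)

```text
time: 47.87
position: [0.585, 0.3019, 0.1224]
tool_rot: [0.381, 0.925, 0.0, 0.0]
force: [-1.6, -1.0, 6.9]
finger_gap: 0.0498
grasp_force: 25.0
```

>>> servo_tool(
  rows=[
    [0.3,[0,0,-0.02],0],
    [0.3,[0,0,-0.05],0],
    [0.3,[0,0,-0.05],0],
    [0.3,[0,0,-0.05],0],
    [0.3,[0,0,-0.05],0],
  ],
)

```text
time: 48.28
position: [0.5843, 0.3014, 0.2996]
tool_rot: [0.381, 0.924, -0.0, -0.0]
force: [0.6, 1.3, -1.5]
finger_gap: 0.0498
grasp_force: 24.9
```

>>> servo_tool(
  rows=[
    [0.3,[0,0,0],0],
    [0.3,[0,0,0],0],
  ],
)

```text
time: 48.45
position: [0.5854, 0.302, 0.2996]
tool_rot: [0.381, 0.925, 0.002, 0.001]
force: [-0.5, -0.4, -3.2]
finger_gap: 0.0495
grasp_force: 24.9
```

```bash
python3 go.py .466,-.222,.298
```

```text
t 48.45 p [0.5854 0.302  0.2996] yang 45.21 tilt -0.99999 gap 0.0495 gf 24.9 q [-1.28  0.5   1.04  1.57 -0.45  1.32  0.61]
[ 0.466 -0.222  0.298] rows 15 each [-0.0237 -0.038   0.    ] total [-3.555e-01 -5.701e-01  1.000e-04]
```

>>> servo_tool(
  rows=[
    [0.3,[-0.0237,-0.038,0],0],
    [0.3,[-0.0237,-0.038,0],0],
    [0.3,[-0.0237,-0.038,0],0],
    [0.3,[-0.0237,-0.038,0],0],
    [0.3,[-0.0237,-0.038,0],0],
  ],
)

```text
time: 48.87
position: [0.5434, 0.1257, 0.296]
tool_rot: [0.381, 0.925, -0.001, -0.001]
force: [-0.0, 0.0, -1.3]
finger_gap: 0.0497
grasp_force: 25.0
```

>>> servo_tool(
  rows=[
    [0.3,[-0.0237,-0.038,0],0],
    [0.3,[-0.0237,-0.038,0],0],
    [0.3,[-0.0237,-0.038,0],0],
    [0.3,[-0.0237,-0.038,0],0],
    [0.3,[-0.0237,-0.038,0],0],
  ],
)

```text
time: 49.28
position: [0.5035, -0.0486, 0.2964]
tool_rot: [0.381, 0.925, -0.0, -0.001]
force: [0.2, -0.4, -1.8]
finger_gap: 0.0498
grasp_force: 25.0
```

```bash
python3 go.py .466,-.222,.298
```

```text
t 49.28 p [ 0.5035 -0.0486  0.2964] yang 45.25 tilt -1.0 gap 0.0498 gf 25.0 q [-1.18  0.12  1.27  1.9  -0.12  1.21  0.93]
[ 0.466 -0.222  0.298] rows 5 each [-0.0238 -0.0374 -0.0004] total [-0.1192 -0.1869 -0.0019]
```

>>> servo_tool(
  rows=[
    [0.3,[-0.0238,-0.0374,0],0],
    [0.3,[-0.0238,-0.0374,0],0],
  ],
)

```text
time: 49.45
position: [0.4884, -0.1177, 0.2966]
tool_rot: [0.381, 0.925, 0.0, -0.001]
force: [0.8, 0.6, -1.4]
finger_gap: 0.0495
grasp_force: 25.0
```

```bash
python3 go.py .466,-.222,.298
```

```text
t 49.45 p [ 0.4884 -0.1177  0.2966] yang 45.26 tilt -1.0 gap 0.0495 gf 25.0 q [-1.06  0.1   1.29  1.91 -0.1   1.21  1.05]
[ 0.466 -0.222  0.298] rows 3 each [-0.024  -0.0375 -0.0006] total [-0.0719 -0.1124 -0.0018]
```

Joint 3 is levelling off at 1.29, inside its 1.37 limit. I'll continue.

>>> servo_tool(
  rows=[
    [0.3,[-0.024,-0.0375,0],0],
    [0.3,[-0.024,-0.0375,0],0],
    [0.3,[-0.023,-0.036,0],0],
    [0.3,[0,0,0],0],
    [0.3,[0,0,0],0],
  ],
)

```text
time: 49.87
position: [0.4659, -0.2219, 0.2967]
tool_rot: [0.383, 0.924, -0.001, -0.001]
force: [-0.1, 0.9, -2.6]
finger_gap: 0.0495
grasp_force: 25.0
```

```bash
python3 go.py .466,-.222,.298 .466,-.222,.1224
```

```text
t 49.87 p [ 0.4659 -0.2219  0.2967] yang 44.91 tilt -1.0 gap 0.0495 gf 25.0 q [-0.79  0.17  1.27  1.88 -0.18  1.21  1.33]
[ 0.466 -0.222  0.298] rows 1 each [-0.0002  0.0001 -0.0017] total [-0.0002  0.0001 -0.0017]
[ 0.466 -0.222  0.122] rows 5 each [-0.      0.0001  0.0439] total [-2.000e-04  3.000e-04  2.195e-01]
```

>>> servo_tool(
  rows=[
    [0.3,[0,0,0.045],0],
    [0.3,[0,0,0.05],0],
    [0.3,[0,0,0.05],0],
    [0.3,[0,0,0.045],0],
    [0.3,[0,0,0.018],0],
  ],
)

```text
time: 50.28
position: [0.4652, -0.2172, 0.1262]
tool_rot: [0.38, 0.925, -0.001, -0.003]
force: [-0.9, 1.2, -1.5]
finger_gap: 0.0495
grasp_force: 25.0
```

>>> servo_tool(
  rows=[
    [0.3,[0,0,0],0],
    [0.3,[0,0,0.002],0],
    [0.3,[0,0,0.002],0],
    [0.3,[0,0,0.002],0],
    [0.3,[0,0,0],0],
  ],
)

```text
time: 50.7
position: [0.4683, -0.2195, 0.1272]
tool_rot: [0.381, 0.925, 0.0, 0.001]
force: [0.6, 0.0, -1.7]
finger_gap: 0.0497
grasp_force: 25.0
```

>>> servo_tool(
  rows=[
    [0.3,[0,0,0.001],0],
    [0.3,[0,0,0.001],0],
    [0.3,[0,0,0.001],0],
    [0.3,[0,0,0],0],
    [0.3,[0,0,0],0],
  ],
)

```text
time: 51.12
position: [0.4676, -0.2198, 0.1241]
tool_rot: [0.381, 0.925, -0.0, -0.0]
force: [0.3, 0.2, -2.3]
finger_gap: 0.0496
grasp_force: 25.0
```

>>> servo_tool(
  rows=[
    [0.3,[0,-0.002,0],0],
    [0.3,[0,0,0.001],0],
    [0.3,[0,0,0.001],0],
    [0.3,[0,0,0],0],
    [0.3,[0,0,0],0],
  ],
)

```text
time: 51.53
position: [0.4665, -0.221, 0.1225]
tool_rot: [0.381, 0.925, -0.0, -0.0]
force: [0.0, -0.7, -1.4]
finger_gap: 0.0501
grasp_force: 25.0
```

>>> servo_tool(
  rows=[
    [0.3,[0,0,0.0005],0],
    [0.3,[0,0,0],0],
    [0.3,[0,0,0],0],
  ],
)

```text
time: 51.78
position: [0.4667, -0.2213, 0.1224]
tool_rot: [0.381, 0.925, -0.0, 0.0]
force: [-1.4, -1.4, 6.4]
finger_gap: 0.0495
grasp_force: 25.0
```

Release, lift, and back away in +y for an unobstructed view.

>>> servo_tool(
  rows=[
    [0.2,[0,0,0],0],
    [-0.6,[0,0,0],0],
    [-0.6,[0,0,0],0],
    [-0.6,[0,0,0],0],
    [-0.6,[0,0,0],0],
  ],
)

```text
time: 52.2
position: [0.4665, -0.2209, 0.1221]
tool_rot: [0.381, 0.925, -0.0, 0.0]
force: [0.5, -0.4, 0.7]
finger_gap: 0.0726
grasp_force: 0.0
```

>>> servo_tool(
  rows=[
    [-0.6,[0,0,-0.02],0],
    [-0.6,[0,0,-0.045],0],
    [-0.6,[0,0,-0.045],0],
    [-0.6,[0,0,-0.05],0],
    [-0.6,[0,0,0],0],
  ],
)

```text
time: 52.62
position: [0.4686, -0.2226, 0.2556]
tool_rot: [0.381, 0.924, 0.001, 0.003]
force: [1.7, -0.8, -0.3]
finger_gap: 0.075
grasp_force: 0.0
```

>>> servo_tool(
  rows=[
    [-0.6,[0.03,0.035,0],0],
    [-0.6,[0.03,0.035,0],0],
    [-0.6,[0.03,0.035,0],0],
    [-0.6,[0.03,0.035,0],0],
    [-0.6,[0.03,0.035,0],0],
  ],
)

```text
time: 53.03
position: [0.4794, -0.0433, 0.2502]
tool_rot: [0.381, 0.924, 0.0, -0.0]
force: [1.4, -0.4, 0.7]
finger_gap: 0.0753
grasp_force: 0.0
```

>>> servo_tool(
  rows=[
    [-0.6,[0.03,0.035,0],0],
    [-0.6,[0.03,0.035,0],0],
    [-0.6,[0.03,0.035,0],0],
    [-0.6,[0.03,0.035,0],0],
    [-0.6,[0.03,0.035,0],0],
  ],
)

```text
time: 53.45
position: [0.4929, 0.1412, 0.2502]
tool_rot: [0.381, 0.925, 0.0, -0.0]
force: [0.5, 0.3, 1.2]
finger_gap: 0.0754
grasp_force: 0.0
```

>>> servo_tool(
  rows=[
    [-0.6,[0.03,0.035,0],0],
    [-0.6,[0.03,0.035,0],0],
    [-0.6,[0.03,0.035,0],0],
    [-0.6,[0,0,0],0],
    [-0.6,[0,0,0],0],
  ],
)

```text
time: 53.87
position: [0.501, 0.251, 0.2496]
tool_rot: [0.38, 0.925, -0.001, 0.0]
force: [-0.2, -0.9, 0.0]
finger_gap: 0.0753
grasp_force: 0.0
```

```bash
python3 - <<'E'
from h import *
for n in ("top","side"): cv2.imwrite(f"pics/{n}9.png",vision.get_image(n)[:,:,::-1])
T=cv2.imread("pics/top9.png");S=cv2.imread("pics/side9.png")
for n,a,b in (("green",(361,222),(253,250)),("red",(395,225),(265,290)),("blue",(431,227),(281,341))):
    p,q=dark(T,a),dark(S,b); x,e=tri(p,q); print(n,x.round(4),round(e,4))
cv2.imwrite("pics/end.png",np.hstack([cv2.resize(T[100:280,200:460],(390,270)),cv2.resize(S[140:384,150:400],(277,270))]))
E
python3 go.py
```

```text
green [ 0.4657 -0.2219  0.1558] 0.0007
red [ 0.46   -0.2978  0.1556] 0.0012
blue [ 0.4539 -0.3786  0.1558] 0.0011
t 53.97 p [0.5013 0.2483 0.2501] yang 45.15 tilt -1.0 gap 0.0752 gf 0.0 q [-1.45  0.34  1.11  1.86 -0.33  1.15  0.56]
```

View pics/end.png

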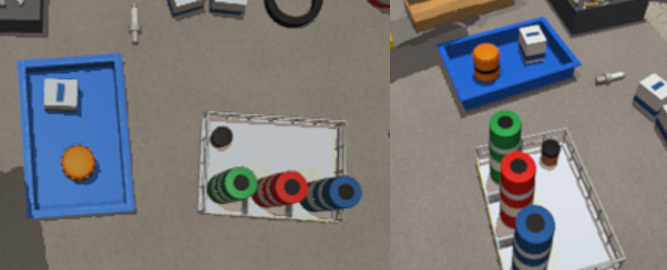

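All three cans are within 2 mm of where they started, upright, and the filter stands in the blue tray. The tub and bulb box look undisturbed.

```bash
python3 -c "
from cell import bot
print(bot.job_done())"
```

```text
the job is handed in; nothing more can be done
None
```

The job is handed in, with no verdict returned: the final images show the filter upright in the blue tray and all three cans upright within about 2 mm of their starting places, and the bulb box and grease tub look unmoved.

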